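# Release the shelf keeper with a rod, unload the canisters, lock it again

### The job

Slide the orange-handled rod through the loop of the eye screw and turn the eye anticlockwise (seen from above) to its stop, so that the red keeper bar swings back off the canisters; then lift every canister up over the shelf's front rail and set it down gently, upright, in the green crate. Afterwards turn the eye back clockwise to its stop with the rod through its loop, so that the bar lies over the shelf again, and lay the rod with its handle on the black mat; leave the other goods where they are.

Things in the scene. Friction and masses are not known exactly. Their poses are not given: they have to be found in the camera images.
- shelf: Low fixed stainless shelf, 135 deep (x) by 380 wide (y), front towards -x; origin on the table under the middle of the canister row. Deck top 50 mm above the table; rear lip up to 74 mm at shelf x +67. A 34 mm square pivot post, top at 128 mm, stands at shelf (0, +155); a slim rest post 123 mm high at shelf (0, -166).
- rail_mid (a point): Middle of the shelf's front retaining rail (axes as the shelf): a level 8 mm round bar along the shelf's y from -165 to +125, 62 mm in front of the row, its top 79 mm above the table, so canisters must be raised 30 mm off the deck and more to pass over it.
- eye (a point): Centre of the eye screw's upright steel loop on the pivot post, 175 mm above the table. The hole runs along this x axis (level), 16 mm wide, 26 high; z up is the turning axis. Loop outside: 14 thick (x), 30 wide, 40 high; enter from either side. A rod in it swings about 0.37 rad each way before it turns the eye. At joint 0 the -x side faces front-left (x axis at -40 degrees to the shelf's x).
- bar_end (a point): Free end of the red keeper bar, 325 mm from the eye's axis, 131 mm above the table. The bar, 20 wide and 6 thick, is fixed to the foot of the eye and turns with it: at joint 0 it lies over the canister row along the shelf's -y, at 1.3 it points away behind the shelf.
- keeper (a joint): Turn of the eye screw and its keeper bar, rad: 0 = closed stop (bar over the canisters), growing anticlockwise seen from above to 1.3 = open stop. Stiff: about 0.18 N m of friction, stays where it is left. Starts near 0.
- rod: The turning rod, 165 mm long, loose on the mat, 0.2 kg: orange square handle 22 x 22 x 70 mm, from which a 10 mm round steel rod sticks out 95 mm along +x. Origin at the middle of the handle's underside; rod axis 11 mm above it; balance point about 15 mm from the handle's middle towards the rod.
- rod_grip (a point): Middle of the orange handle, on the rod's axis (axes as rod).
- rod_tip (a point): Free end of the steel rod, 130 mm from rod_grip along the rod's x axis.
- mat: Black rubber mat lying fixed on the table, 250 (x) by 150 (y) by 4 mm thick; origin at the centre of its underside.
- crate: Green open crate fixed on the table, 150 (x) by 260 (y) by 55 mm high, walls and floor 5 mm; origin at the centre of its underside. Empty at the start, room for three canisters in a row along y.
- can1: Upright steel canister with a blue lid, cylinder 60 mm in diameter, 70 mm high (lid is the top 22 mm, same width), about 0.25 kg; origin at the centre of its underside. Stands on the shelf deck behind the rail, under the keeper bar (8 mm clear). May be absent.
- can2: Upright steel canister with a yellow lid, cylinder 60 mm in diameter, 70 mm high (lid is the top 22 mm, same width), about 0.25 kg; origin at the centre of its underside. Stands on the shelf deck behind the rail, under the keeper bar (8 mm clear). May be absent.
- can3: Upright steel canister with a white lid, cylinder 60 mm in diameter, 70 mm high (lid is the top 22 mm, same width), about 0.25 kg; origin at the centre of its underside. Stands on the shelf deck behind the rail, under the keeper bar (8 mm clear). May be absent.
- pot1: Foil pot, 62 mm wide, 41 high, bystander; origin under its centre.
- pot2: Foil pot like pot1, bystander.
- tub: White tub with blue lid, 100 mm wide, 78 high, bystander; origin under its centre.
- milk: White and green drink carton, 70 x 70 x 150 mm, bystander; origin under its centre.
- butter: Yellow block, 60 x 100 x 35 mm, bystander; origin under its centre.
- tin: Red tin, 66 mm wide, 100 high, bystander; origin under its centre.
Not all that is in view belongs to the job. What is shaped like the can3 but purple is not meant.

How it is judged:
On the way, in this order (a step that is already met when the one before it is completed fails the run):
1. the eye is turned anticlockwise to its stop (over 1.15 rad) with the rod through its loop (x of eye in the frame of rod between 0.036 and 0.122 m and y of eye in the frame of rod between -0.013 and 0.013 m and z of eye in the frame of rod between -0.008 and 0.03 m and value of joint keeper above 1.15 rad), for 0.1 s.
2. every canister present stands upright and released in the crate (x of can1 in the frame of crate between -0.055 and 0.055 m and y of can1 in the frame of crate between -0.11 and 0.11 m and z of each of can1, can2, can3 in the frame of crate below 0.012 m and angle between each of can1, can2, can3's own z axis and vertical below 0.12 rad and linear speed of each of can1, can2, can3 below 0.02 m/s and contact force between the fingers and can1 below 0.1 N and x of can2 in the frame of crate between -0.055 and 0.055 m and y of can2 in the frame of crate between -0.11 and 0.11 m and contact force between the fingers and can2 below 0.1 N and x of can3 in the frame of crate between -0.055 and 0.055 m and y of can3 in the frame of crate between -0.11 and 0.11 m and contact force between the fingers and can3 below 0.1 N), for 0.2 s.
3. the eye is turned back clockwise to its stop (under 0.12 rad) with the rod through its loop (x of eye in the frame of rod between 0.036 and 0.122 m and y of eye in the frame of rod between -0.013 and 0.013 m and z of eye in the frame of rod between -0.008 and 0.03 m and value of joint keeper below 0.12 rad), for 0.1 s.
At the end, for the whole second after the job is handed in: Every canister present stands on the crate's floor, upright within 0.12 rad and still; the keeper is closed (joint under 0.12 rad); the rod lies still and flat with the middle of its handle over the mat (all of step 2 and value of joint keeper below 0.12 rad and x of rod_grip in the frame of mat between -0.125 and 0.125 m and y of rod_grip in the frame of mat between -0.075 and 0.075 m and z of rod_grip in the frame of mat below 0.022 m and linear speed of rod below 0.02 m/s); the robot touches nothing.
It fails at once if a bystander (pot, tub, carton, block or tin) is moved more than 40 mm or knocked over (distance of any of pot1, pot2, tub, milk, butter, tin from where it was at the start of the episode above 0.04 m or angle between any of pot1, pot2, tub, milk, butter, tin's own z axis and vertical above 0.5 rad).
It fails at once if a canister is dropped into the crate from more than about 30 mm ((linear speed of can1 above 0.8 m/s and contact force between the fingers and can1 below 0.1 N and z of can1 in the frame of crate between 0.008 and 0.15 m and x of can1 in the frame of crate between -0.075 and 0.075 m and y of can1 in the frame of crate between -0.13 and 0.13 m) or (linear speed of can2 above 0.8 m/s and contact force between the fingers and can2 below 0.1 N and z of can2 in the frame of crate between 0.008 and 0.15 m and x of can2 in the frame of crate between -0.075 and 0.075 m and y of can2 in the frame of crate between -0.13 and 0.13 m) or (linear speed of can3 above 0.8 m/s and contact force between the fingers and can3 below 0.1 N and z of can3 in the frame of crate between 0.008 and 0.15 m and x of can3 in the frame of crate between -0.075 and 0.075 m and y of can3 in the frame of crate between -0.13 and 0.13 m)).
Of can1, can2, can3 only 2 to 3 are there at a start; the rules pass over those that are not, and their reading is None.
At some moment in a run one of rod, can1, can2, can3 may be knocked a few centimetres aside while the robot is not near it.
It also fails if it takes over 210 s, if anything falls off the work surface, if the arm or the gripper's body presses on something with over 40 N, if the wrist force passes 120 N, or if a joint passes its speed limit or range.

### The arm

A 7-joint arm with a two-finger parallel gripper is mounted at the origin on the work surface. World frame = base frame: x ahead of the robot, y to its left, z up, the work surface at z = 0. Lengths are in m, angles in rad, forces in N, time in s.
With the tool pointing down it reaches from about 0.425 to 0.925 m from the base axis. Payload 6.8 kg.
Tool frame: the origin (TCP) lies between the finger pads; the fingertips stand 17 mm ahead of it and the grasp point (between the pads) lies 2 mm behind it; z points along the fingers, y is the direction in which the jaws open and shut (so a half turn about z gives the same grasp; the last joint's range is limited). The gripper opens to 85 mm and grips with 20 to 120 N. Pads are 22 mm wide; open, the fingers measure 114 mm over their backs; the gripper's body (76 mm by 85 mm) begins 54 mm behind the grasp point. The pads swing forward as they close: fully open they stand 13 mm farther back than shut.
Start: joints at [-1.376, 0.477, 0.022, 1.555, -0.011, 1.109, -0.083], TCP at [0.201, 0.644, 0.248] pointing down, gripper open.
Joint ranges: [-2.96, 2.96], [-0.34, 2.1], [-1.41, 1.46], [0.24, 2.44], [-1.37, 4.51], [0.17, 1.92], [-2.96, 2.96]. Speed limits (rad/s): [2.39, 2.39, 3.14, 3.14, 3.14, 3.14, 3.14].

### API

Orientations are given as a unit quaternion [w, x, y, z].
In Python, from station import bot gives the robot as it stands. The module is installed in compiled form; this text tells all that it offers.
- The arm moves only by the tool carry_out, never from a script. Its argument "moves" is a list of rows, each a list of 3 entries, a list of its own where there are three numbers: the turn, a rotation vector about the tool's x, y, z in degrees, then the shift along the tool's x, y, z in cm, then the finger opening in cm, from 0 to 8.54. A call has 1 to 5 rows; each row is the pose to reach, as a shift and turn from the pose commanded when the call began, along the tool's axes at that moment; what a row does not reach only later rows make up. A row lasts 1/8 s, in which the tool goes at most 62.5 mm and 10.7 degrees, less where a joint would pass 70% of its speed; a pose out of reach is approached as far as the arm can. A call with a gripper value outside its range is refused whole. The fingers move at their own pace and stop on an object; "newtons" is the grip in N (left out, the last holds). Time passes only in rows, so rows that repeat a pose let the fingers close. It gives the time, the measured TCP pose, the force and the opening at its end, in the units of the state.
- bot.get_obs(): the state, without advancing time (a new reading comes with each control period).
- bot.read_camera(name): name is "side" or "top" or "wrist"; returns the picture (384x512x3 uint8, red, green, blue); there is no depth.
- bot.camera_info(name): a dict with "vertical_fov" (degrees; the focal length in pixels is half the picture's height over the tangent of half this angle, whatever the lens; pixels are square), "cx", "cy" (the principal point, pixels), "position" and "attitude" of the camera in the world. Camera axes: x right, y up, looking along -z (the intrinsics and any distortion apply to the point x, -y, -z); pixel columns grow to the right and rows downward; lengths in m; the calibration is good to about 2 mm. The wrist camera is an equidistant fisheye: a pixel r from the principal point sees the ray r / f radians off the axis. A picture is of the moment at which its call begins: read the wrist's pose just before it. camera_info takes no time and is no camera call; for the wrist camera it gives the pose at the moment of the call.
- bot.hand_in(): hands the job in, once; it reports no verdict.
Trained networks look in the newest picture that a camera, given by its name, has taken for a name from the list of things; names that differ only in an ending like _2 or _b are one class to them, and where a whole thing is asked for, a point or a joint stands for the part that bears it (a point fixed in the world has none). Each returns a list of dicts, best first, with "score" (0 to 1); they miss things now and then, are a little off and sometimes report something else, mostly with a low value. They report only what shows in the picture. A call takes as long as a camera call. They do not tell look-alikes from the thing itself.
- bot.silhouettes(label, camera): "region" (384x512 bool, what is visible of it) and "location" ([column, row] in pixels, amid what is visible of it).
The state is a dict: "t": time; "q": joint angles; "joint_vel": joint speeds; "joint_torque": joint torques, N m; "eef_pos": TCP position; "tool_rot": TCP orientation; "contact_force": force on the tool from outside, world axes, zero at the start; "torque": the same for the moment, N m; "gripper_width": opening from 0.0 (shut) to 1.0 (fully open).
Only numpy, scipy, OpenCV 4.12 (cv2) and the standard library are available. Lean on these libraries where they do the work, as an engineer would, in place of code of your own. Each camera call takes 0.05 s, during which the arm holds its last target. There are 200 camera calls.

## Working session

There is one attempt and no reset: what is moved stays moved. The work goes in short steps, Python scripts to look and compute and a tool call to move; the robot and the scene stay as the last step left them, time stands still between calls to the robot, and variables do not carry over. Pictures are saved under pics/ and viewed, about 12 in all and at most 16, crops included, and the job is handed in when it is done.

Besides the shell and the picture viewer there is one more tool, called after "Request:" by a JSON object that holds its "op" and its "data", one argument or row to a line. carry_out: Moves the arm, as the interface text tells. Its arguments: {"type":"object","properties":{"moves":{"type":"array"},"newtons":{"type":"number"}},"required":["moves"]}

```bash
mkdir -p pics; ls; cat > h.py <<'E'
import numpy as np, cv2
from scipy.spatial.transform import Rotation as R
from station import bot
def save(n,img): cv2.imwrite('pics/'+n+'.png',cv2.cvtColor(img,cv2.COLOR_RGB2BGR))
def rot(q): return R.from_quat(np.roll(q,-1)).as_matrix()
E
python3 - <<'E'
from h import *
o=bot.get_obs()
for k,v in o.items(): print(k,np.round(v,4))
for c in ['side','top','wrist']:
    i=bot.camera_info(c); print(c,i)
a=bot.read_camera('top');b=bot.read_camera('side');c=bot.read_camera('wrist')
save('top0',a);save('side0',b);save('wrist0',c)
E
```

```text
pics
t 0.0
q [-1.3761  0.4778  0.0223  1.5564 -0.0115  1.1093 -0.0831]
joint_vel [-0.0005 -0.0003 -0.0001  0.0002  0.001   0.0011 -0.0005]
joint_torque [-3.00000e-04 -5.96434e+01  1.60700e+00 -2.81194e+01  1.23000e-02
  9.30000e-03  0.00000e+00]
eef_pos [0.2011 0.6438 0.2473]
tool_rot [-1.000e-04  1.508e-01  9.886e-01 -9.000e-04]
contact_force [-0.5251  0.4124  0.733 ]
torque [0.0151 0.069  0.0601]
gripper_width 0.9997
side {'vertical_fov': 53.80533095993382, 'cx': 248.38641216025977, 'cy': 191.16433046670562, 'position': array([ 0.0286586 , -0.7557244 ,  0.79540179]), 'attitude': array([ 0.84329859,  0.43480524, -0.13393478, -0.28610026])}
top {'vertical_fov': 47.79436538119167, 'cx': 249.342182439835, 'cy': 187.6080171647857, 'position': array([ 0.46246999, -0.0294338 ,  1.13289038]), 'attitude': array([-0.7046911 , -0.04878163,  0.03970771,  0.70672067])}
wrist {'vertical_fov': 65.70646984690485, 'cx': 255.81368518583793, 'cy': 190.9820551541847, 'position': array([0.13328861, 0.66370711, 0.37141327]), 'attitude': array([ 0.79731185, -0.11394269, -0.08245534,  0.58695144])}
```

View pics/top0.png

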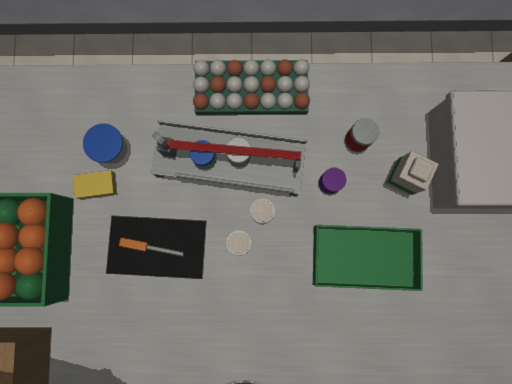

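View pics/side0.png

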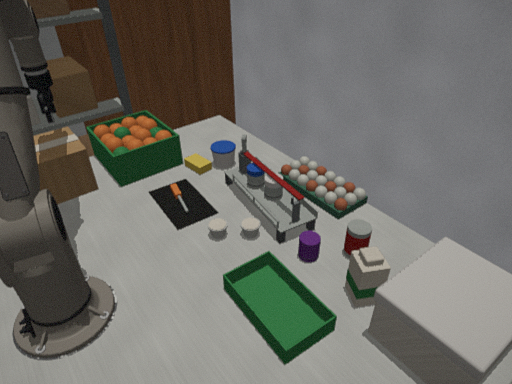

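The top view shows a blue-lid can (203,153) and a white-lid can (238,151) under the red bar. The purple look-alike stands at (333,180), outside the shelf. The eye is near (163,143), the rod on the mat at (120–183,240–253), and the crate at (368,257). The side view agrees, and there is no yellow can.

```bash
cat >> h.py <<'E'
def cam(n):
    i=bot.camera_info(n); f=192/np.tan(np.radians(i['vertical_fov'])/2)
    return f,i['cx'],i['cy'],np.array(i['position']),rot(i['attitude'])
def ray(n,px,C=None):
    f,cx,cy,p,M=C or cam(n); d=np.array([(px[0]-cx)/f,(px[1]-cy)/f])
    if n=='wrist':
        th=np.hypot(*d); s=np.sin(th)/th if th>1e-9 else 1; v=np.array([d[0]*s,-d[1]*s,-np.cos(th)])
    else: v=np.array([d[0],-d[1],-1])
    v=M@v; return p,v/np.linalg.norm(v)
def plane(n,px,z,C=None):
    p,v=ray(n,px,C); return p+v*(z-p[2])/v[2]
def proj(n,P,C=None):
    f,cx,cy,p,M=C or cam(n); v=M.T@(np.asarray(P)-p); x,y,z=v[0],-v[1],-v[2]
    if n=='wrist':
        r=np.hypot(x,y); k=np.arctan2(r,z)/max(r,1e-9); return np.array([cx+f*k*x,cy+f*k*y])
    return np.array([cx+f*x/z,cy+f*y/z])
def tri(rays):
    A=np.zeros((3,3));b=np.zeros(3)
    for p,v in rays:
        P=np.eye(3)-np.outer(v,v);A+=P;b+=P@p
    X=np.linalg.solve(A,b); return X,[np.linalg.norm((np.eye(3)-np.outer(v,v))@(X-p)) for p,v in rays]
def tool(P=None,a=None):
    o=bot.get_obs(); return np.array(o['eef_pos']),rot(o['tool_rot'])
E
python3 - <<'E'
from h import *
for c in ['top','side']:
    bot.read_camera(c)
    for l in ['rod','eye','bar_end','can1','can2','can3','crate','mat','shelf','rail_mid']:
        try: r=bot.silhouettes(l,c)
        except Exception as e: print(c,l,e); continue
        for d in r[:3]:
            m=d['region']; ys,xs=np.nonzero(m)
            if len(xs)<4: continue
            (cx,cy),(w,h),a=cv2.minAreaRect(np.c_[xs,ys].astype(np.float32))
            print(c,l,round(d['score'],2),np.round(d['location']),len(xs),'rect',np.round([cx,cy,w,h,a],1))
            if d['score']>.5: np.save(f'm_{c}_{l}.npy',m) if d is r[0] else 0
E
```

```text
top rod 0.83 [143. 246.] 398 rect [151.2 247.2  64.7   9.   11.3]
top rod 0.57 [224. 149.] 1319 rect [225.9 149.6 148.8  16.3   7.7]
top rod 0.28 [ 94. 182.] 1055 rect [ 94.7 184.2  25.4  42.9  82.9]
top eye 0.85 [226. 151.] 1291 rect [226.2 149.  148.7  14.4   7.2]
top eye 0.69 [203. 158.] 388 rect [203.6 156.1  25.9  22.4  47.7]
top eye 0.36 [237. 156.] 390 rect [239. 152.  28.  22.  90.]
top bar_end 0.82 [225. 151.] 1414 rect [226.1 149.1 148.9  16.6   7.3]
top can1 0.9 [239. 155.] 351 rect [239. 152.  22.  28.   0.]
top can1 0.8 [333. 178.] 613 rect [332.  180.5  24.7  29.   45. ]
top can1 0.71 [204. 158.] 365 rect [203.  155.5  24.7  21.9  45. ]
top can2 0.9 [239. 155.] 351 rect [239. 152.  22.  28.   0.]
top can2 0.8 [333. 178.] 613 rect [332.  180.5  24.7  29.   45. ]
top can2 0.71 [204. 158.] 365 rect [203.  155.5  24.7  21.9  45. ]
top can3 0.9 [239. 155.] 351 rect [239. 152.  22.  28.   0.]
top can3 0.8 [333. 178.] 613 rect [332.  180.5  24.7  29.   45. ]
top can3 0.71 [204. 158.] 365 rect [203.  155.5  24.7  21.9  45. ]
top crate 0.74 [367. 259.] 6635 rect [367.7 257.1 110
[... 1004 characters left out ...]
. 176.  24.  18.  90.]
side can2 0.82 [275. 192.] 342 rect [273.5 188.   24.   17.   90. ]
side can2 0.73 [310. 245.] 590 rect [309.  246.1  21.3  30.5   4.8]
side can2 0.59 [252. 177.] 385 rect [255. 176.  24.  18.  90.]
side can3 0.82 [275. 192.] 342 rect [273.5 188.   24.   17.   90. ]
side can3 0.73 [310. 245.] 590 rect [309.  246.1  21.3  30.5   4.8]
side can3 0.59 [252. 177.] 385 rect [255. 176.  24.  18.  90.]
side crate 0.64 [278. 308.] 7056 rect [277.5 302.9 116.2  69.6  48.1]
side mat 0.93 [186. 207.] 1772 rect [183.4 202.6  57.7  43.3  52.7]
side shelf 0.8 [281. 203.] 2939 rect [266.3 194.4 114.8  49.6  45.8]
side rail_mid 0.68 [274. 204.] 2972 rect [266.2 193.  116.5  49.7  47. ]
```

```bash
python3 - <<'E'
import cv2
a=cv2.imread('pics/top0.png');b=cv2.imread('pics/side0.png')
import numpy as np
c=cv2.resize(a[115:275,95:345],None,fx=3.2,fy=3.2,interpolation=cv2.INTER_CUBIC)
cv2.imwrite('pics/top0c.png',c)
d=cv2.resize(b[125:265,140:340],None,fx=4,fy=4,interpolation=cv2.INTER_CUBIC)
cv2.imwrite('pics/side0c.png',d)
E
```

```text
(no output)
```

View pics/top0c.png

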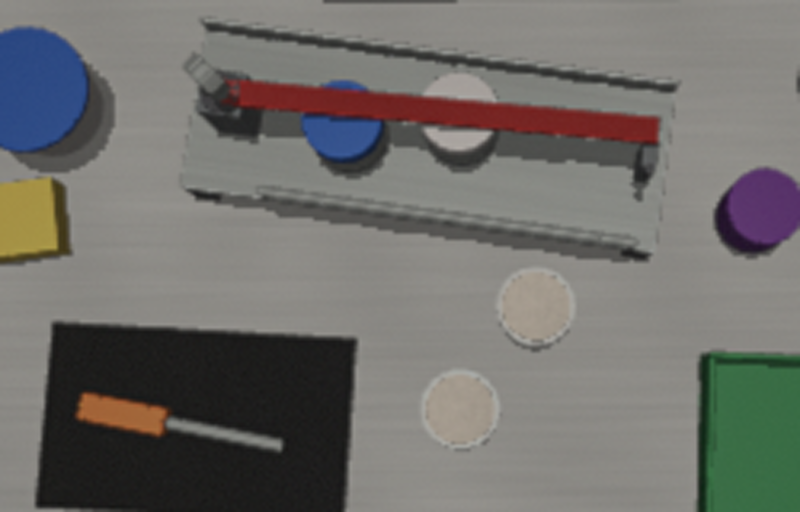

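View pics/side0c.png

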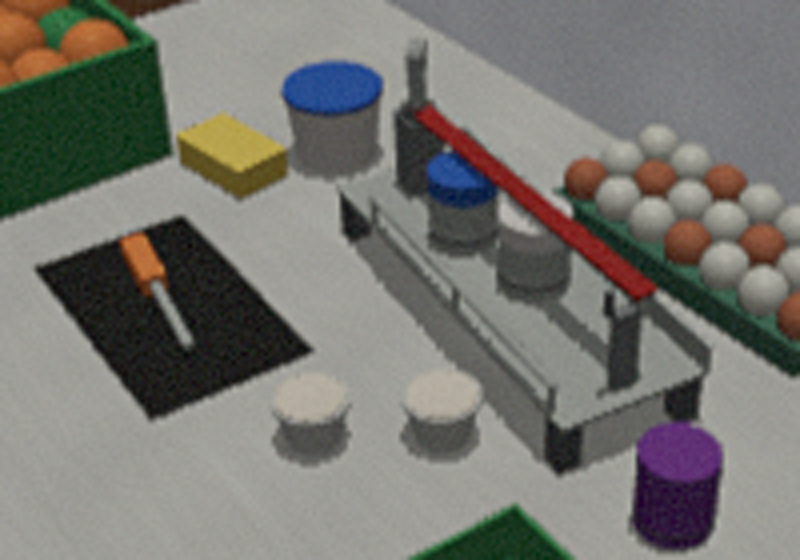

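```bash
cat > fit.py <<'E'
from h import *
from scipy.optimize import least_squares
C={'top':cam('top'),'side':cam('side')}
T=lambda u,v:('top',(95+u/3.2,115+v/3.2))
S=lambda u,v:('side',(140+u/4,125+v/4))
obs=[((.067,.19,.074),T(205,20)),((.067,-.19,.074),T(677,84)),((-.062,-.165,.079),T(636,240)),
((-.062,.125,.079),T(262,190)),((-.062,-.165,.079),S(549,388)),((-.062,.125,.079),S(374,203)),((0,.155,.197),S(418,40)),((0,.155,.195),T(194,64))]
def res(p,full=False):
    c,s=np.cos(p[2]),np.sin(p[2]);r=[]
    for L,(n,px) in obs:
        P=np.array([p[0]+c*L[0]-s*L[1],p[1]+s*L[0]+c*L[1],L[2]]); r+=list(proj(n,P,C[n])-px)
    return np.array(r)
f=least_squares(res,[.55,.03,-.1],loss='soft_l1'); p=f.x
if __name__=='__main__':
    print('shelf',p,np.degrees(p[2])); print(np.round(res(p).reshape(-1,2),1))
    c,s=np.cos(p[2]),np.sin(p[2]); W=lambda x,y:np.array([p[0]+c*x-s*y,p[1]+s*x+c*y])
    print('eye',W(0,.155))
    X,e=tri([ray(*T(658,130)),ray(*S(645,288))]); print('barend',X,e, 'bar ang',np.degrees(np.arctan2(*(X[:2]-W(0,.155))[::-1])))
    X,e=tri([ray(*T(194,64)),ray(*S(418,40))]); print('looptop tri',X,e)
    def two(nm,a,b,z):
        X,e=tri([ray(*a),ray(*b)]); print(nm,'tri',np.round(X,4),np.round(e,4),'pl',np.round(plane(*a,z),4),np.round(plane(*b,z),4))
    two('handle',T(122.5,414),S(143,262),.026)
    two('tip',T(282,445),S(190,347),.015)
    two('blue',T(343.5,120),S(462,172),.12)
    two('white',T(459.5,112),S(535,213),.12)
    for nm,q in dict(pot1=(222,226),pot2=(250,227)).items(): print(nm,plane('side',q,.03))
    print('mat',[np.round(plane('top',q,.004)[:2],3) for q in [(111.6,216.2),(206.3,221),(204,275.8),(107,273)]])
    print('crate rim',[np.round(plane('top',q,.055)[:2],3) for q in [(316,226.5),(421,229),(421,289),(315,286.5)]])
    for nm,q,z in [('tub',(103,143),.078),('butter',(94,184),.035),('tin',(364,132),.1),('milk',(414,170),.15),('purple',(333,180),.07),('pot',T(535,307)[1],.041),('pot',T(460,408)[1],.041)]: print(nm,np.round(plane('top',q,z)[:2],3))
E
python3 fit.py
```

```text
shelf [ 0.67322085  0.03193654 -0.14278246] -8.180832218658157
[[ 0.3 -0.6]
 [ 2.7 -0.3]
 [-0.9  0.2]
 [-0.7 -0.4]
 [ 0.4 -1.5]
 [-0.7 -2.3]
 [-1.   0.1]
 [ 2.3  1.7]]
eye [0.69527701 0.18535925]
barend [ 0.66299968 -0.13690734  0.13771998] [np.float64(0.0005614420010522213), np.float64(0.0005614420010521026)] bar ang -95.71951312752329
looptop tri [0.70084775 0.19013284 0.19327996] [np.float64(0.0014857986080423818), np.float64(0.0014857986080426102)]
handle tri [0.4589 0.2817 0.0171] [0.0016 0.0016] pl [0.4575 0.28   0.026 ] [0.4553 0.2687 0.026 ]
tip tri [0.4341 0.1538 0.0138] [0.0016 0.0016] pl [0.4326 0.1544 0.015 ] [0.4348 0.1515 0.015 ]
blue tri [0.6757 0.0956 0.1169] [0.0003 0.0003] pl [0.6748 0.0953 0.12  ] [0.673  0.0916 0.12  ]
white tri [0.6814 0.0085 0.1189] [0.0008 0.0008] pl [0.6804 0.0089 0.12  ] [0.6811 0.0069 0.12  ]
pot1 [0.47604033 0.00655638 0.03      ]
pot2 [ 0.54072731 -0.05043539  0.03      ]
mat [array([0.531, 0.345]), array([0.517, 0.097]), array([0.377, 0.102]), array([0.385, 0.352])]
crate rim [array([ 0.501, -0.18 ]), array([ 0.494, -0.439]), array([ 0.349, -0.431]), array([ 0.355, -0.175])]
tub [0.709 0.349]
butter [0.612 0.384]
tin [ 0.728 -0.296]
milk [ 0.625 -0.394]
purple [ 0.614 -0.223]
pot [ 0.541 -0.048]
pot [0.462 0.011]
```

The triangulated heights agree with the text: lids at about 0.118, bar at 0.137, rod tip at 0.014. I'll take the rod first, by way of a hover over its handle.

```bash
cat >> h.py <<'E'
def Rd(yaw):
    c,s=np.cos(np.radians(yaw)),np.sin(np.radians(yaw)); return np.array([[c,s,0],[s,-c,0],[0,0,-1.]])
def go(P,yaw):
    "print turn (deg) and shift (cm) in present tool axes to reach TCP P, tool down, tool x at yaw"
    p,M=tool(); print('turn',np.round(np.degrees(R.from_matrix(M.T@Rd(yaw)).as_rotvec()),1),'shift',np.round(100*M.T@(np.array(P)-p),2))
def st():
    o=bot.get_obs(); M=rot(o['tool_rot']); print('t',round(o['t'],2),'p',np.round(o['eef_pos'],4),'xyaw',round(float(np.degrees(np.arctan2(M[1,0],M[0,0]))),1),'z',np.round(M[:,2],3),'w',round(o['gripper_width']*8.54,2),'q',np.round(o['q'],2),'F',np.round(o['contact_force'],1))
E
python3 -c "
from h import *
st();go([.458,.28,.16],78.6)"
```

```text
t 1.25 p [0.2012 0.6443 0.2483] xyaw 162.6 z [-0.  0. -1.] w 8.5 q [-1.38  0.48  0.02  1.56 -0.01  1.11 -0.08] F [-0.3 -0.8 -0.8]
turn [-0. -0. 84.] shift [-35.37 -27.12   8.83]
```

Request:
{"op": "carry_out", "data": {
  "moves": [
    [[0,0,11],[-7,-5.5,1],4.5],
    [[0,0,21],[-11,-8.5,3],4.5],
    [[0,0,32],[-15.5,-12,5],4.5],
    [[0,0,42],[-20,-15.5,7],4.5],
    [[0,0,52],[-24.5,-19,8.8],4.5]
  ],
  "newtons": 90
}}

```text
t: 1.88
eef_pos: [0.3735, 0.397, 0.1634]
tool_rot: [0.0, 0.571, 0.821, 0.001]
contact_force: [0.6, 1.0, 0.3]
gripper_width: 0.528
```

```bash
python3 -c "
from h import *
st();go([.458,.28,.16],78.6)"
```

```text
t 1.88 p [0.3735 0.397  0.1634] xyaw 110.3 z [ 0.001  0.001 -1.   ] w 4.51 q [-1.14  0.37  0.27  1.96 -0.13  0.82 -0.45] F [0.6 1.  0.3]
turn [ 0.  -0.  31.7] shift [-13.9    3.86   0.34]
```

Request:
{"op": "carry_out", "data": {
  "moves": [
    [[0,0,10.5],[-5,1.4,0.3],4.5],
    [[0,0,21],[-10,2.7,0.3],4.5],
    [[0,0,31.7],[-13.9,3.9,0.3],4.5],
    [[0,0,31.7],[-13.9,3.9,0.3],4.5]
  ]
}}

```text
t: 2.38
eef_pos: [0.4603, 0.2788, 0.161]
tool_rot: [0.001, 0.774, 0.633, 0.0]
contact_force: [0.0, -0.5, 0.4]
gripper_width: 0.522
```

```bash
python3 - <<'E'
from h import *
st(); C=cam('wrist'); im=bot.read_camera('wrist'); save('wr1',im)
hsv=cv2.cvtColor(im,cv2.COLOR_RGB2HSV)
for d in bot.silhouettes('rod','wrist')[:2]: print(d['score'],d['location'],d['region'].sum())
m=((hsv[...,0]>5)&(hsv[...,0]<18)&(hsv[...,1]>150)&(hsv[...,2]>80)).astype(np.uint8)
n,l,s,c=cv2.connectedComponentsWithStats(m)
for i in np.argsort(-s[1:,4])[:3]+1:
    ys,xs=np.nonzero(l==i); print(s[i],c[i],plane('wrist',c[i],.024,C)); 
print('expect handle',proj('wrist',[.458,.28,.026],C),'tip',proj('wrist',[.4326,.1544,.015],C),'C',C[3])
E
```

```text
t 2.38 p [0.4603 0.2788 0.161 ] xyaw 78.5 z [ 0.002 -0.001 -1.   ] w 4.46 q [-1.01  0.38  0.43  1.99 -0.21  0.81 -0.66] F [ 0.  -0.5  0.4]
0.66 [253.6, 194.2] 2649
[ 241  142   26   76 1862] [253.97798067 179.0311493 ] [0.45975272 0.28363256 0.024     ]
[499 367   6  10  15] [502.06666667 371.6       ] [ 0.8808167  -0.20969865  0.024     ]
[494 378   4   1   4] [495.5 378. ] [ 0.86713564 -0.22335029  0.024     ]
expect handle [252.86770932 183.77356978] tip [253.37033125 293.99841669] C [0.47376131 0.3468008  0.28507485]
```

View pics/wr1.png

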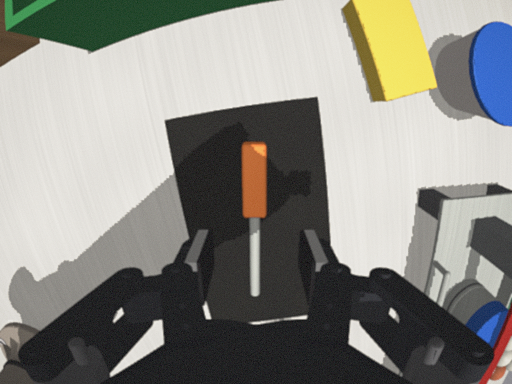

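```bash
python3 - <<'E'
from h import *
C=cam('wrist')
t=plane('wrist',(255,296),.015,C);e=plane('wrist',(254,217.5),.020,C);b=plane('wrist',(254,144),.026,C)
print(t,e,b); h=np.degrees(np.arctan2(*(t-e)[:2][::-1]));print('head',h,np.linalg.norm((t-e)[:2]),np.linalg.norm((e-b)[:2]))
d=np.array([np.cos(np.radians(h)),np.sin(np.radians(h))]); print(t[:2]-.130*d,e[:2]-.035*d,(e[:2]+b[:2])/2)
G=(t[:2]-.130*d+e[:2]-.035*d)/2
go([*G,.024],h+180); go([*G,.07],h+180)
E
```

```text
[0.43237053 0.15526854 0.015     ] [0.44974935 0.24951094 0.02      ] [0.46334342 0.31902338 0.026     ]
head -100.4482804260986 0.09583137737444468 0.07082922231666658
[0.45594575 0.28311301] [0.45609652 0.2839306 ] [0.45654638 0.28426716]
turn [-0.  -0.  -0.6] shift [ 0.07 -0.22 13.67]
turn [-0.  -0.  -0.6] shift [ 0.07 -0.22  9.07]
```

```bash
python3 - <<'E'
from h import *
st(); C=cam('wrist'); print(C[3]); im=bot.read_camera('wrist'); print(cam('wrist')[3])
hsv=cv2.cvtColor(im,cv2.COLOR_RGB2HSV)
m=((hsv[...,0]>5)&(hsv[...,0]<18)&(hsv[...,1]>150)&(hsv[...,2]>80)).astype(np.uint8)
n,l,s,c=cv2.connectedComponentsWithStats(m); i=np.argmax(s[1:,4])+1; print(s[i],c[i])
r0=s[i][1]+s[i][3]; e=plane('wrist',(c[i][0],r0),.020,C); b=plane('wrist',(c[i][0],s[i][1]+1),.026,C)
G=(e+b)/2; print(e,b,G); go([G[0],G[1],.024],79.6); st()
E
```

```text
t 2.48 p [0.4581 0.2824 0.1607] xyaw 79.0 z [-0.  0. -1.] w 4.53 q [-1.01  0.38  0.43  1.99 -0.21  0.81 -0.65] F [ 0.6  0.2 -0.2]
[0.47106854 0.35039788 0.28483162]
[0.47048999 0.35115384 0.28476703]
[ 245  145   26   76 1846] [257.39219935 181.93499458]
[0.45225017 0.24535397 0.02      ] [0.46591871 0.31672277 0.026     ] [0.45908444 0.28103837 0.023     ]
turn [-0.  -0.  -0.5] shift [-0.19  0.2  13.66]
t 2.52 p [0.4575 0.2832 0.1606] xyaw 79.1 z [-0.     0.001 -1.   ] w 4.48 q [-1.01  0.38  0.43  1.99 -0.21  0.81 -0.66] F [-0.   1.3 -0.8]
```

Request:
{"op": "carry_out", "data": {
  "moves": [
    [[0,0,0],[-0.2,0.2,5.5],4.5],
    [[0,0,0],[-0.2,0.2,10],4.5],
    [[0,0,0],[-0.2,0.2,13.0],4.5],
    [[0,0,0],[-0.2,0.2,13.6],4.5],
    [[0,0,0],[-0.2,0.2,13.6],2.0]
  ]
}}

```text
t: 3.15
eef_pos: [0.4595, 0.2807, 0.025]
tool_rot: [-0.0, 0.771, 0.636, 0.0]
contact_force: [-0.5, -0.3, -1.0]
gripper_width: 0.326
```

Request:
{"op": "carry_out", "data": {
  "moves": [
    [[0,0,0],[0,0,0],1.0],
    [[0,0,0],[0,0,0],1.0],
    [[0,0,0],[0,0,0],1.0],
    [[0,0,0],[0,0,0],1.0]
  ]
}}

```text
t: 3.65
eef_pos: [0.4602, 0.2805, 0.0259]
tool_rot: [-0.0, 0.772, 0.636, 0.001]
contact_force: [-1.1, 1.1, 7.3]
gripper_width: 0.233
```

```bash
python3 -c "
from h import *
st()"
```

```text
t 3.65 p [0.4602 0.2805 0.0259] xyaw 79.0 z [ 0.001  0.002 -1.   ] w 1.99 q [-0.91  0.6   0.32  2.05 -0.35  0.54 -0.54] F [-1.1  1.1  7.3]
```

Request:
{"op": "carry_out", "data": {
  "moves": [
    [[0,0,0],[0,0,-3],1.0],
    [[0,0,0],[0,0,-9],1.0],
    [[0,0,0],[0,0,-15],1.0],
    [[0,0,0],[0,0,-21],1.0],
    [[0,0,0],[0,0,-24],1.0]
  ]
}}

```text
t: 4.28
eef_pos: [0.4606, 0.28, 0.2684]
tool_rot: [-0.0, 0.772, 0.636, 0.003]
contact_force: [0.6, 0.7, -1.7]
gripper_width: 0.236
```

```bash
python3 -c "
from h import *
st(); go([.606,.138,.265],45)"
```

```text
t 4.28 p [0.4606 0.28   0.2684] xyaw 78.9 z [ 0.004  0.004 -1.   ] w 2.01 q [-1.08  0.24  0.5   1.89 -0.14  1.04 -0.72] F [ 0.6  0.7 -1.7]
turn [ 0.1 -0.3 33.9] shift [-11.14  17.     0.33]
```

Request:
{"op": "carry_out", "data": {
  "moves": [
    [[0,0,10.5],[-3,5,0],1.0],
    [[0,0,21],[-6,9.5,0],1.0],
    [[0,0,31],[-9,14,0],1.0],
    [[0,0,34],[-11.1,17,0],1.0],
    [[0,0,34],[-11.1,17,0],1.0]
  ]
}}

```text
t: 4.9
eef_pos: [0.6066, 0.1343, 0.2648]
tool_rot: [0.001, 0.925, 0.38, 0.0]
contact_force: [-0.1, 0.6, -1.1]
gripper_width: 0.233
```

Request:
{"op": "carry_out", "data": {
  "moves": [
    [[0,0,0],[0,0,0],1.0],
    [[0,0,0],[0,0,0],1.0]
  ]
}}

```text
t: 5.15
eef_pos: [0.6044, 0.1397, 0.2645]
tool_rot: [-0.001, 0.924, 0.383, -0.0]
contact_force: [-0.5, 0.5, -1.2]
gripper_width: 0.237
```

```bash
python3 - <<'E'
from h import *
import pickle
st(); C=cam('wrist'); im=bot.read_camera('wrist'); save('wr2',im); pickle.dump(C,open('C2.pkl','wb'))
print('expect eye',proj('wrist',[.697,.187,.175],C),proj('wrist',[.697,.187,.195],C)); st()
E
```

```text
t 5.15 p [0.6044 0.1397 0.2645] xyaw 45.1 z [-0.001  0.001 -1.   ] w 2.02 q [-0.81  0.43  0.66  1.71 -0.29  1.1  -0.85] F [-0.5  0.5 -1.2]
expect eye [300.39139071  67.21195621] [304.89244915  63.28984949]
t 5.2 p [0.6045 0.1396 0.2646] xyaw 45.1 z [-0.     0.001 -1.   ] w 1.99 q [-0.81  0.43  0.66  1.71 -0.29  1.1  -0.85] F [ 0.6  0.4 -1.1]
```

View pics/wr2.png

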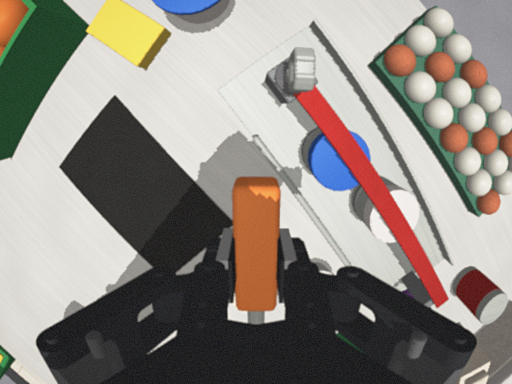

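Request:
{"op": "carry_out", "data": {
  "moves": [
    [[0,0,0],[2,3,0],1.0],
    [[0,0,0],[4,6,0],1.0],
    [[0,0,0],[4,6,0],1.0],
    [[0,0,0],[4,6,0],1.0],
    [[0,0,0],[4,6,0],1.0]
  ]
}}

```text
t: 5.82
eef_pos: [0.675, 0.1248, 0.2647]
tool_rot: [-0.0, 0.924, 0.383, -0.0]
contact_force: [-0.6, -0.2, -2.3]
gripper_width: 0.233
```

```bash
python3 - <<'E'
from h import *
import pickle
st(); C=cam('wrist'); im=bot.read_camera('wrist'); save('wr3',im); pickle.dump(C,open('C3.pkl','wb'))
q=proj('wrist',[.697,.187,.18],C).round().astype(int); print(q); st()
a=cv2.imread('pics/wr2.png')[25:115,250:340]; u=max(q[0]-45,0);v=max(q[1]-45,0); print(u,v); b=cv2.imread('pics/wr3.png')[v:v+90,u:u+90]
cv2.imwrite('pics/eyes.png',cv2.resize(np.hstack([a,b]),None,fx=4.4,fy=4.4,interpolation=cv2.INTER_CUBIC))
E
```

```text
t 5.83 p [0.675  0.1248 0.2647] xyaw 45.0 z [-0.001  0.001 -1.   ] w 1.99 q [-0.7   0.55  0.64  1.54 -0.35  1.17 -0.78] F [-0.6 -0.2 -2.3]
[214 122]
t 5.88 p [0.6751 0.1248 0.2648] xyaw 45.0 z [-0.     0.001 -1.   ] w 1.99 q [-0.7   0.55  0.64  1.54 -0.35  1.17 -0.78] F [-0.2 -0.4 -2.1]
169 77
```

View pics/eyes.png

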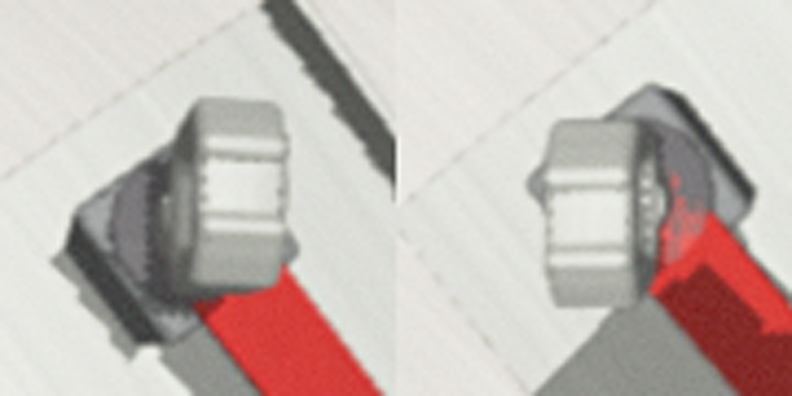

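```bash
python3 - <<'E'
from h import *
import pickle
A=pickle.load(open('C2.pkl','rb'));B=pickle.load(open('C3.pkl','rb'))
a=(305.2,67.3);b=(212.6,126.5)
print(tri([ray('wrist',a,A),ray('wrist',b,B)]),plane('wrist',a,.195,A),plane('wrist',b,.195,B))
# eye x direction from edge of the top face corners (z .195)
f=lambda u,v,C,o,s:plane('wrist',(o[0]+(u-s)/4.4,o[1]+v/4.4),.195,C)
for p,q,C,o,s in [((203,208),(285,220),A,(250,25),0),((206,152),(284,158),A,(250,25),0),((549,186),(629,182),B,(169,77),396),((549,250),(630,246),B,(169,77),396)]:
    P=f(*p,C,o,s);Q=f(*q,C,o,s);d=Q-P;print(np.degrees(np.arctan2(d[1],d[0])),np.linalg.norm(d),(P+Q)/2)
E
```

```text
(array([0.69557033, 0.18483468, 0.19341599]), [np.float64(9.922509499118863e-05), np.float64(9.922509499115975e-05)]) [0.69525318 0.18495903 0.195     ] [0.69578623 0.18464556 0.195     ]
-50.847552956984295 0.012296916140781036 [0.69243882 0.18183828 0.195     ]
-46.579949159722446 0.01163290535095928 [0.69887736 0.1881093  0.195     ]
-43.415500946237614 0.01200284937465314 [0.69953513 0.18806064 0.195     ]
-43.1832692808534 0.012238584983154437 [0.69268052 0.18135365 0.195     ]
```

```bash
python3 -c "
from h import *
st(); go([.5809,.3035,.25],134)"
```

```text
t 5.88 p [0.6751 0.1248 0.2648] xyaw 45.0 z [-0.     0.001 -1.   ] w 1.99 q [-0.7   0.55  0.64  1.54 -0.35  1.17 -0.78] F [-0.2 -0.4 -2.1]
turn [ -0.  -0. -89.] shift [  5.98 -19.3    1.5 ]
```

Request:
{"op": "carry_out", "data": {
  "moves": [
    [[0,0,-10],[1,-3,0],1.0],
    [[0,0,-20],[2,-6,0],1.0],
    [[0,0,-30],[3,-9,0],1.0],
    [[0,0,-40],[4,-12,0],1.0],
    [[0,0,-50],[5,-15,0],1.0]
  ]
}}

```text
t: 6.5
eef_pos: [0.6042, 0.2666, 0.265]
tool_rot: [-0.0, 0.674, 0.739, 0.0]
contact_force: [0.0, 0.1, -3.2]
gripper_width: 0.234
```

```bash
python3 -c "
from h import *
st(); go([.5809,.3035,.23],134)"
```

```text
t 6.5 p [0.6042 0.2666 0.265 ] xyaw 95.3 z [ 0.  0. -1.] w 2.0 q [-0.81  0.46  0.42  1.6  -0.2   1.13 -0.24] F [ 0.   0.1 -3.2]
turn [  0.   -0.  -38.7] shift [ 3.89 -1.98  3.5 ]
```

Request:
{"op": "carry_out", "data": {
  "moves": [
    [[0,0,-10],[1,-0.5,0.5],1.0],
    [[0,0,-20],[2,-1,1.5],1.0],
    [[0,0,-30],[3,-1.5,2.5],1.0],
    [[0,0,-38.7],[3.9,-2,3.5],1.0],
    [[0,0,-38.7],[3.9,-2,3.5],1.0]
  ]
}}

```text
t: 7.12
eef_pos: [0.5805, 0.3035, 0.2291]
tool_rot: [-0.001, 0.393, 0.919, -0.0]
contact_force: [0.1, 0.9, -1.6]
gripper_width: 0.234
```

```bash
python3 -c "
from h import *
st(); go([.5809,.3035,.185],134)"
```

```text
t 7.12 p [0.5805 0.3035 0.2291] xyaw 133.7 z [-0.002  0.    -1.   ] w 2.0 q [-0.76  0.47  0.25  1.64 -0.13  1.05  0.3 ] F [ 0.1  0.9 -1.6]
turn [-0.1 -0.1 -0.3] shift [-0.03  0.03  4.41]
```

Next I lower to the eye's height and check rod-tip alignment with the top and side cameras.

Request:
{"op": "carry_out", "data": {
  "moves": [
    [[0,0,-0.3],[0,0,2],1.0],
    [[0,0,-0.3],[0,0,4.4],1.0],
    [[0,0,-0.3],[0,0,4.4],1.0],
    [[0,0,-0.3],[0,0,4.4],1.0]
  ]
}}

```text
t: 7.62
eef_pos: [0.5828, 0.3026, 0.1869]
tool_rot: [0.001, 0.392, 0.92, 0.001]
contact_force: [0.6, 0.5, -1.8]
gripper_width: 0.229
```

```bash
python3 - <<'E'
from h import *
st(); t=bot.read_camera('top'); s=bot.read_camera('side'); save('top1',t); save('side1',s)
e=np.array([.6955,.1848,.174]); d=np.array([np.cos(np.radians(-46)),np.sin(np.radians(-46)),0])
for n in ['top','side']: print(n,'eye',proj(n,e),'tip exp',proj(n,e-.035*d),'handle',proj(n,e-.165*d))
a=t[115:205,100:190];b=s[115:205,185:275]
save('pre',cv2.resize(np.hstack([a,b]),None,fx=4.4,fy=4.4,interpolation=cv2.INTER_CUBIC)); st()
E
```

```text
t 7.62 p [0.5828 0.3026 0.1869] xyaw 133.8 z [ 0.002  0.001 -1.   ] w 1.96 q [-0.75  0.51  0.24  1.67 -0.14  0.97  0.31] F [ 0.6  0.5 -1.8]
top eye [160.19919254 138.8252551 ] tip exp [148.84703109 149.39280458] handle [106.12481497 189.16224711]
side eye [243.89832666 141.11647899] tip exp [233.88667993 140.54301748] handle [197.36267931 138.45094319]
t 7.72 p [0.5829 0.3029 0.1872] xyaw 133.9 z [ 0.002  0.001 -1.   ] w 2.01 q [-0.75  0.51  0.24  1.67 -0.14  0.97  0.31] F [ 0.  -0.9 -2. ]
```

View pics/pre.png

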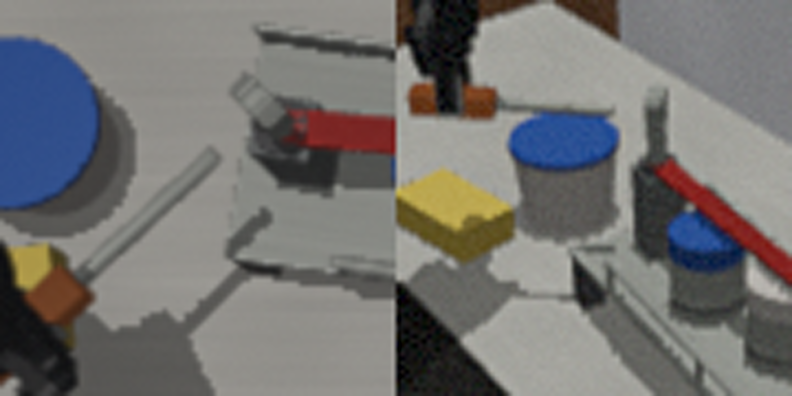

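The tip shows at top (148.6,149.8) and side (234,140.5), within 1 px of the prediction, so the rod is lined up. Inserting now.

```bash
python3 -c "
from h import *
st(); go([.6399,.2423,.186],134)"
```

```text
t 7.72 p [0.5829 0.3029 0.1872] xyaw 133.9 z [ 0.002  0.001 -1.   ] w 2.01 q [-0.75  0.51  0.24  1.67 -0.14  0.97  0.31] F [ 0.  -0.9 -2. ]
turn [ 0.1  0.  -0.1] shift [-8.32 -0.09  0.12]
```

Request:
{"op": "carry_out", "data": {
  "moves": [
    [[0,0,0],[-2,0,0.1],1.0],
    [[0,0,0],[-4,0,0.1],1.0],
    [[0,0,0],[-5.5,-0.1,0.1],1.0],
    [[0,0,0],[-5.5,-0.1,0.1],1.0]
  ]
}}

```text
t: 8.22
eef_pos: [0.6215, 0.2603, 0.1849]
tool_rot: [0.001, 0.392, 0.92, 0.0]
contact_force: [1.1, 0.7, -1.6]
gripper_width: 0.237
```

```bash
python3 -c "
from h import *
st(); go([.6399,.2423,.186],134)"
```

```text
t 8.22 p [0.6215 0.2603 0.1849] xyaw 133.8 z [ 0.002 -0.    -1.   ] w 2.02 q [-0.67  0.54  0.25  1.63 -0.15  0.99  0.4 ] F [ 1.1  0.7 -1.6]
turn [ 0.1  0.1 -0.2] shift [-2.57  0.09 -0.1 ]
```

Request:
{"op": "carry_out", "data": {
  "moves": [
    [[0,0,-0.2],[-1.5,0,0],1.0],
    [[0,0,-0.2],[-2.6,0.1,0],1.0],
    [[0,0,-0.2],[-2.6,0.1,0],1.0]
  ]
}}

```text
t: 8.6
eef_pos: [0.639, 0.2427, 0.1845]
tool_rot: [0.0, 0.391, 0.921, -0.0]
contact_force: [0.8, 0.6, -2.4]
gripper_width: 0.233
```

```bash
cat >> h.py <<'E'
E=np.array([.6955,.1848])
def arc(h,D,z=.186):
    d=np.array([np.cos(np.radians(h)),np.sin(np.radians(h))]); return [*(E-D*d),z],h+180
def arcs(hs,D,z=.186):
    p,M=tool(); print('D',np.linalg.norm(E-p[:2]),'dir',np.degrees(np.arctan2(*(E-p[:2])[::-1])))
    for h in hs: print(h,end=' '); go(*arc(h,D,z))
E
python3 -c "
from h import *
st(); arcs([-36,-26,-16,-6,4],.08)
o=bot.get_obs(); print(o['torque'])
save('top2',bot.read_camera('top'))"
```

```text
t 8.6 p [0.639  0.2427 0.1845] xyaw 134.0 z [ 0.    -0.001 -1.   ] w 1.99 q [-0.63  0.56  0.25  1.6  -0.16  1.    0.44] F [ 0.8  0.6 -2.4]
D 0.08089506529517375 dir -45.73101930828341
-36 turn [ -0.   0. -10.] shift [-0.21 -1.35 -0.15]
-26 turn [ -0.   0. -20.] shift [-0.57 -2.7  -0.15]
-16 turn [ -0.   0. -30.] shift [-1.16 -3.96 -0.15]
-6 turn [ -0.   0. -40.] shift [-1.96 -5.11 -0.14]
4 turn [ -0.   0. -50.] shift [-2.94 -6.09 -0.14]
[ 0.0232936   0.03707887 -0.01095308]
```

Request:
{"op": "carry_out", "data": {
  "moves": [
    [[0,0,-10],[-0.2,-1.35,-0.1],1.0],
    [[0,0,-20],[-0.57,-2.7,-0.1],1.0],
    [[0,0,-30],[-1.16,-3.96,-0.1],1.0],
    [[0,0,-40],[-1.96,-5.1,-0.1],1.0],
    [[0,0,-50],[-2.94,-6.1,-0.1],1.0]
  ]
}}

```text
t: 9.28
eef_pos: [0.6143, 0.1809, 0.1856]
tool_rot: [-0.0, -0.039, 0.999, 0.0]
contact_force: [2.0, -0.0, -2.7]
gripper_width: 0.233
```

```bash
python3 -c "
from h import *
st(); arcs([14,24,34,42,47],.08)
o=bot.get_obs(); print(o['torque'])"
```

```text
t 9.28 p [0.6143 0.1809 0.1856] xyaw -175.5 z [-0.001  0.    -1.   ] w 1.99 q [-0.42  0.48  0.05  1.7  -0.03  0.96  1.29] F [ 2.  -0.  -2.7]
D 0.0813416401542826 dir 2.7809337391916436
14 turn [ 0.  -0.  -9.5] shift [-0.24 -1.56 -0.04]
24 turn [  0.   -0.  -19.5] shift [-0.59 -2.91 -0.04]
34 turn [  0.   -0.  -29.5] shift [-1.17 -4.18 -0.04]
42 turn [  0.   -0.  -37.5] shift [-1.78 -5.11 -0.04]
47 turn [  0.   -0.  -42.5] shift [-2.23 -5.65 -0.04]
[-0.08733556 -0.31752727 -0.34141184]
```

Request:
{"op": "carry_out", "data": {
  "moves": [
    [[0,0,-9.5],[-0.24,-1.56,0],1.0],
    [[0,0,-19.5],[-0.59,-2.9,0],1.0],
    [[0,0,-29.5],[-1.17,-4.2,0],1.0],
    [[0,0,-37.5],[-1.78,-5.1,0],1.0],
    [[0,0,-42.5],[-2.2,-5.65,0],1.0]
  ]
}}

```text
t: 9.9
eef_pos: [0.64, 0.1269, 0.1854]
tool_rot: [-0.001, -0.398, 0.917, 0.001]
contact_force: [-1.2, 1.1, -2.3]
gripper_width: 0.237
```

```bash
python3 - <<'E'
from h import *
st(); arcs([45,50],.08)
o=bot.get_obs(); print(o['torque'])
t=bot.read_camera('top');hsv=cv2.cvtColor(t,cv2.COLOR_RGB2HSV)
m=((hsv[...,0]<4)|(hsv[...,0]>176))&(hsv[...,1]>170)&(hsv[...,2]>60); m[200:]=0;m[:,300:]=0
ys,xs=np.nonzero(m)
P=np.array([plane('top',(x,y),.134)[:2] for x,y in zip(xs,ys)]); P=P[np.linalg.norm(P-E,axis=1)<.36]; far=P[np.linalg.norm(P-E,axis=1)>.2]
print(len(P),len(far)); v=far.mean(0)-E; print('bar yaw',np.degrees(np.arctan2(v[1],v[0])),'joint',np.degrees(np.arctan2(v[1],v[0]))+98.2, 'rad', (np.degrees(np.arctan2(v[1],v[0]))+98.2)/57.3)
E
```

```text
t 9.9 p [0.64   0.1269 0.1854] xyaw -133.1 z [-0.002  0.001 -1.   ] w 2.02 q [-0.21  0.5  -0.11  1.66  0.06  0.98  2.05] F [-1.2  1.1 -2.3]
D 0.08016882556820709 dir 46.197289627709594
45 turn [ 0.1 -0.   1.9] shift [-0.02  0.17 -0.06]
50 turn [ 0.1 -0.  -3.1] shift [-0.03 -0.53 -0.06]
[ 0.34857308  0.33175554 -0.05127308]
652 330
bar yaw -32.027069105273796 joint 66.1729308947262 rad 1.1548504519149425
```

Request:
{"op": "carry_out", "data": {
  "moves": [
    [[0,0,-3],[0,-0.5,0],1.0],
    [[0,0,-7],[-0.2,-1.1,0],1.0],
    [[0,0,-10],[-0.3,-1.5,0],1.0],
    [[0,0,-10],[-0.3,-1.5,0],1.0]
  ]
}}

```text
t: 10.45
eef_pos: [0.6514, 0.1182, 0.185]
tool_rot: [-0.003, -0.475, 0.88, 0.001]
contact_force: [-7.0, -0.8, 2.2]
gripper_width: 0.233
```

```bash
cat >> h.py <<'E'
def joint():
    t=bot.read_camera('top');hsv=cv2.cvtColor(t,cv2.COLOR_RGB2HSV)
    m=((hsv[...,0]<4)|(hsv[...,0]>176))&(hsv[...,1]>170)&(hsv[...,2]>60); m[200:]=0;m[:,310:]=0
    ys,xs=np.nonzero(m); C=cam('top')
    P=np.array([plane('top',(x,y),.134,C)[:2] for x,y in zip(xs,ys)]); r=np.linalg.norm(P-E,axis=1)
    v=P[(r>.2)&(r<.36)].mean(0)-E; a=np.degrees(np.arctan2(v[1],v[0])); print('bar yaw',a,'joint',(a+98.2)/57.3); return t
E
python3 - <<'E'
from h import *
st(); arcs([45,50],.08)
o=bot.get_obs(); print(o['torque']); t=joint(); save('top3',t); print(bot.get_obs()['torque'])
E
```

```text
t 10.45 p [0.6514 0.1182 0.185 ] xyaw -123.3 z [-0.006 -0.001 -1.   ] w 1.99 q [-0.17  0.52 -0.14  1.63  0.08  1.    2.22] F [-7.  -0.8  2.2]
D 0.07988335762709642 dir 56.48800146407197
45 turn [ 0.2 -0.2 11.7] shift [-0.15  1.59 -0.09]
50 turn [ 0.2 -0.2  6.7] shift [-0.04  0.9  -0.09]
[-0.01635861  1.5355825   0.18164363]
bar yaw -23.461426399789143 joint 1.3043381082061232
[-0.01199793  1.49370671  0.17831193]
```

```bash
cat >> h.py <<'E'
def rodang():
    im=bot.read_camera('wrist'); hsv=cv2.cvtColor(im,cv2.COLOR_RGB2HSV)
    m=((hsv[...,0]>5)&(hsv[...,0]<18)&(hsv[...,1]>150)&(hsv[...,2]>60)).astype(np.uint8); m[:120]=0
    n,l,s,c=cv2.connectedComponentsWithStats(m); i=np.argmax(s[1:,4])+1; ys,xs=np.nonzero(l==i)
    r=cv2.minAreaRect(np.c_[xs,ys].astype(np.float32)); print('handle',r)
    rows=np.unique(ys); mid=np.array([xs[ys==y].mean() for y in rows]); print('slope deg',np.degrees(np.arctan(np.polyfit(rows,mid,1)[0])),rows[0],rows[-1],mid[:3],mid[-3:]); return im
E
python3 - <<'E'
from h import *
im=rodang(); save('wr4',im)
E
```

```text
handle ((256.0, 243.5), (133.0, 46.0), 90.0)
slope deg 0.03275405787506856 177 310 [248.57142857 256.         256.        ] [255.5        255.         253.58823529]
```

View pics/wr4.png

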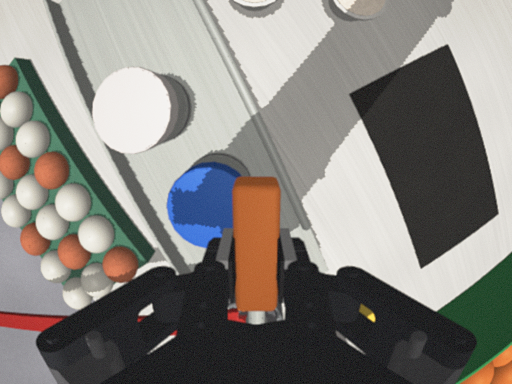

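The bar is at its stop (joint about 1.30), and the handle is still straight in the grip. I back off to the middle of the slack and withdraw.

```bash
python3 -c "
from h import *
arcs([46,36,26],.08);arcs([26],.165)"
```

```text
D 0.0798542550577732 dir 56.42640930867488
46 turn [ 0.2 -0.2 10.6] shift [-0.12  1.45 -0.08]
36 turn [ 0.2 -0.3 20.6] shift [-0.5   2.79 -0.08]
26 turn [ 0.2 -0.3 30.6] shift [-1.1   4.05 -0.08]
D 0.0798542550577732 dir 56.42640930867488
26 turn [ 0.2 -0.3 30.6] shift [ 6.21  8.38 -0.03]
```

Request:
{"op": "carry_out", "data": {
  "moves": [
    [[0,0,10.5],[-0.1,1.4,0],1.0],
    [[0,0,20.5],[-0.5,2.8,0],1.0],
    [[0,0,30.5],[-1.1,4.0,0],1.0],
    [[0,0,30.5],[-1.1,4.0,0],1.0],
    [[0,0,30.5],[-1.1,4.0,0],1.0]
  ]
}}

```text
t: 11.18
eef_pos: [0.6267, 0.1489, 0.1857]
tool_rot: [0.0, -0.228, 0.974, -0.0]
contact_force: [-0.2, 2.7, -1.0]
gripper_width: 0.236
```

```bash
python3 -c "
from h import *
st(); o=bot.get_obs(); print(o['torque']); arcs([26],.17)"
```

```text
t 11.18 p [0.6267 0.1489 0.1857] xyaw -153.7 z [ 0. -0. -1.] w 2.02 q [-0.31  0.49 -0.03  1.69  0.02  0.96  1.69] F [-0.2  2.7 -1. ]
[0.49385971 0.34137953 0.24678533]
D 0.07757543199757908 dir 27.569134910303596
26 turn [-0.   0.   0.3] shift [ 9.24  0.26 -0.03]
```

Request:
{"op": "carry_out", "data": {
  "moves": [
    [[0,0,0.3],[2,0.1,0],1.0],
    [[0,0,0.3],[5,0.2,0],1.0],
    [[0,0,0.3],[9.2,0.3,0],1.0],
    [[0,0,0.3],[9.2,0.3,-2],1.0]
  ]
}}

```text
t: 11.68
eef_pos: [0.5388, 0.1078, 0.2039]
tool_rot: [-0.003, -0.224, 0.975, -0.001]
contact_force: [1.4, 0.4, -0.6]
gripper_width: 0.231
```

```bash
python3 -c "
from h import *
st(); joint(); go([.44,.225,.10],190);go([.44,.225,.027],190)"
```

```text
t 11.68 p [0.5388 0.1078 0.2039] xyaw -154.2 z [-0.006 -0.003 -1.   ] w 1.97 q [-0.28  0.32 -0.03  1.9   0.01  0.93  1.7 ] F [ 1.4  0.4 -0.6]
bar yaw -23.46237126400167 joint 1.3043216184292903
turn [-0.   0.1 15.8] shift [ 4.22 14.88 10.78]
turn [-0.   0.1 15.8] shift [ 4.23 14.89 18.08]
```

Request:
{"op": "carry_out", "data": {
  "moves": [
    [[0,0,8],[1.5,4.5,2],1.0],
    [[0,0,15.8],[3,9.5,5],1.0],
    [[0,0,15.8],[4.2,14.5,8],1.0],
    [[0,0,15.8],[4.2,14.9,12],1.0],
    [[0,0,15.8],[4.2,14.9,15],1.0]
  ]
}}

```text
t: 12.35
eef_pos: [0.4401, 0.2279, 0.0543]
tool_rot: [0.0, -0.089, 0.996, 0.0]
contact_force: [1.1, 0.2, -1.8]
gripper_width: 0.232
```

```bash
python3 -c "
from h import *
st(); go([.44,.225,.027],190)"
```

```text
t 12.35 p [0.4401 0.2279 0.0543] xyaw -169.8 z [ 0.     0.001 -1.   ] w 1.99 q [-0.57  0.47 -0.05  2.12  0.04  0.54  1.11] F [ 1.1  0.2 -1.8]
turn [0.  0.  0.2] shift [ 0.06 -0.29  2.73]
```

Request:
{"op": "carry_out", "data": {
  "moves": [
    [[0,0,0],[0,0,1.6],1.0],
    [[0,0,0],[0,0,2.6],1.0],
    [[0,0,0],[0,0,2.7],1.0],
    [[0,0,0],[0,0,2.7],4.5],
    [[0,0,0],[0,0,2.7],4.5]
  ]
}}

```text
t: 12.98
eef_pos: [0.4407, 0.2274, 0.0296]
tool_rot: [0.001, -0.088, 0.996, 0.001]
contact_force: [-0.9, 1.1, 0.9]
gripper_width: 0.526
```

Request:
{"op": "carry_out", "data": {
  "moves": [
    [[0,0,0],[0,0,-1],4.5],
    [[0,0,0],[0,0,-5],4.5],
    [[0,0,0],[0,0,-10],4.5],
    [[0,0,0],[0,0,-16],8.0],
    [[0,0,0],[0,0,-16],8.0]
  ]
}}

```text
t: 13.6
eef_pos: [0.4426, 0.2286, 0.1943]
tool_rot: [0.005, -0.087, 0.996, 0.003]
contact_force: [0.6, 0.1, 0.1]
gripper_width: 0.924
```

```bash
python3 - <<'E'
from h import *
st(); C=cam('wrist'); save('wr5',rodang()); t=bot.read_camera('top'); save('top4',t)
hs=bot.silhouettes('can1','top')
for d in hs[:4]:
    ys,xs=np.nonzero(d['region']); print(round(d['score'],2),d['location'],xs.min(),xs.max(),ys.min(),ys.max())
save('t4c',cv2.resize(t[100:300,90:350],None,fx=3,fy=3,interpolation=cv2.INTER_CUBIC))
E
```

```text
t 13.6 p [0.4426 0.2286 0.1943] xyaw -170.0 z [ 0.009  0.006 -1.   ] w 7.89 q [-0.56  0.25 -0.05  2.03  0.02  0.85  1.13] F [0.6 0.1 0.1]
handle ((502.128662109375, 269.5027770996094), (36.53430938720703, 129.11436462402344), 23.397762298583984)
slope deg -14.252251283901481 203 332 [511. 511. 511.] [485.5 486.  485.5]
0.94 [239.2, 149.2] 225 250 137 166
0.9 [205.4, 155.8] 189 217 139 169
0.83 [330.5, 181.5] 318 346 167 193
0.48 [369.1, 254.8] 313 422 225 289
```

View pics/t4c.png

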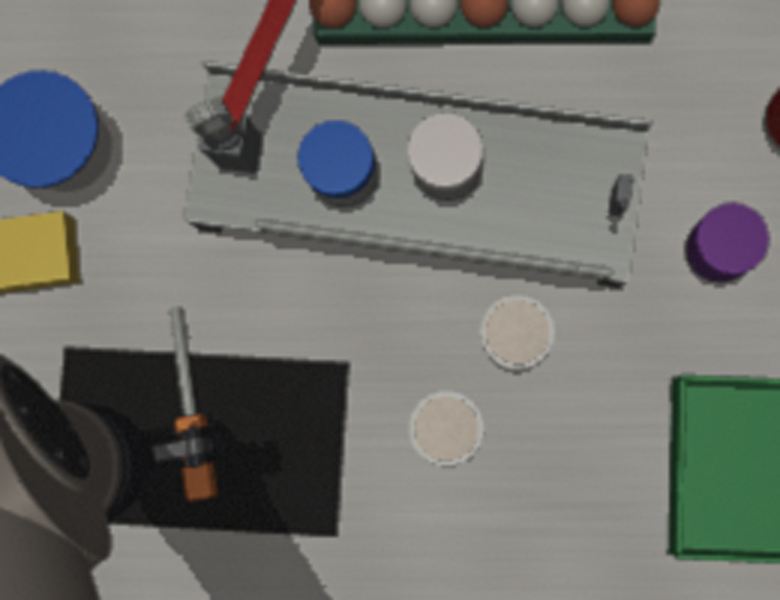

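Both cans stand clear: blue at px (202,153), white at (238.7,150.3). They are the two inside the shelf, and the purple one at (333,181) is outside. The rod lies on the mat. Next is the white can.

```bash
python3 -c "
from h import *
for q in [(202,153),(238.7,150.3)]: print(plane('top',q,.12))
st(); go([.60,.05,.22],90)"
```

```text
[0.6735576  0.09613452 0.12      ]
[0.67969094 0.00863268 0.12      ]
t 13.75 p [0.4394 0.2266 0.1886] xyaw -169.9 z [-0. -0. -1.] w 7.99 q [-0.56  0.26 -0.05  2.04  0.02  0.85  1.13] F [-0.1  0.2  0.6]
turn [ -0.   -0.  100.1] shift [-12.73 -20.19  -3.14]
```

Request:
{"op": "carry_out", "data": {
  "moves": [
    [[0,0,10.5],[-2,-3,-1.5],8.0],
    [[0,0,21],[-4,-6,-3],8.0],
    [[0,0,31.5],[-6,-9,-3],8.0],
    [[0,0,42],[-8,-12,-3],8.0],
    [[0,0,52.5],[-10,-15,-3],8.0]
  ]
}}

```text
t: 14.38
eef_pos: [0.5642, 0.0955, 0.2168]
tool_rot: [-0.001, 0.365, 0.931, -0.001]
contact_force: [-0.4, 0.1, -0.8]
gripper_width: 0.937
```

```bash
python3 -c "
from h import *
st(); go([.68,-.03,.22],90)"
```

```text
t 14.38 p [0.5642 0.0955 0.2168] xyaw 137.2 z [-0.003 -0.001 -1.   ] w 8.0 q [-0.44  0.35  0.2   1.85 -0.08  0.96  0.62] F [-0.4  0.1 -0.8]
turn [-0.2 -0.  47.2] shift [-17.03  -1.35  -0.35]
```

Request:
{"op": "carry_out", "data": {
  "moves": [
    [[0,0,10.5],[-4,-0.3,0],8.0],
    [[0,0,21],[-8,-0.7,0],8.0],
    [[0,0,31.5],[-12,-1,0],8.0],
    [[0,0,42],[-16,-1.3,0],8.0],
    [[0,0,47.2],[-17,-1.4,0],8.0]
  ]
}}

```text
t: 15.0
eef_pos: [0.6806, -0.0315, 0.2162]
tool_rot: [-0.0, 0.708, 0.707, -0.002]
contact_force: [0.1, 0.8, -0.6]
gripper_width: 0.937
```

Request:
{"op": "carry_out", "data": {
  "moves": [
    [[0,0,0],[0,0,0],8.0],
    [[0,0,0],[0,0,0],8.0]
  ]
}}

```text
t: 15.25
eef_pos: [0.6796, -0.0274, 0.2174]
tool_rot: [-0.001, 0.704, 0.71, -0.001]
contact_force: [-0.3, 0.5, -0.1]
gripper_width: 0.939
```

```bash
cat >> h.py <<'E'
def cans(zs=(.12,)):
    C=cam('wrist'); im=bot.read_camera('wrist')
    hsv=cv2.cvtColor(im,cv2.COLOR_RGB2HSV)
    for d in bot.silhouettes('can3','wrist')[:4]:
        ys,xs=np.nonzero(d['region']); med=np.median(hsv[ys,xs],axis=0)
        print(round(d['score'],2),np.round(d['location']),'box',xs.min(),xs.max(),ys.min(),ys.max(),'hsv',med,'ctr@top',[np.round(plane('wrist',((xs.min()+xs.max())/2,(ys.min()+ys.max())/2),z,C),4) for z in zs])
    return im
E
python3 - <<'E'
from h import *
st(); C=cam('wrist'); im=cans(); save('wr6',im)
for P in ([.6736,.0961,.12],[.6797,.0086,.12]): print(proj('wrist',P,C))
E
```

```text
t 15.25 p [ 0.6796 -0.0274  0.2174] xyaw 90.5 z [-0.002  0.    -1.   ] w 8.02 q [-0.33  0.54  0.41  1.59 -0.24  1.06  0.15] F [-0.3  0.5 -0.1]
0.94 [202. 309.] box 184 231 288 329 hsv [141. 132.  75.] ctr@top [array([ 0.6346, -0.138 ,  0.12  ])]
0.83 [254.  39.] box 215 294 0 81 hsv [109. 159. 219.] ctr@top [array([0.6769, 0.0923, 0.12  ])]
0.73 [261. 150.] box 222 300 111 187 hsv [ 14.  15. 161.] ctr@top [array([0.6825, 0.0105, 0.12  ])]
[250.05182325  35.7051814 ]
[257.18741713 151.47809463]
```

View pics/wr6.png

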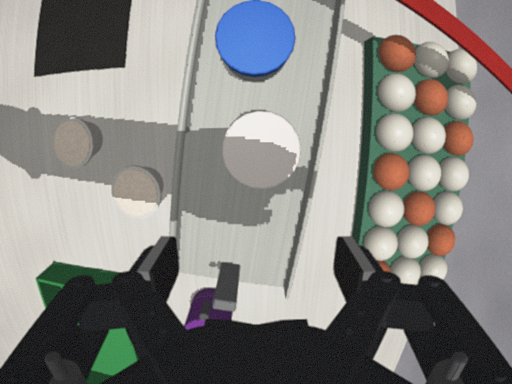

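```bash
python3 -c "
from h import *
st(); go([.681,.0095,.14],90);go([.681,.0095,.10],90)"
```

```text
t 15.35 p [ 0.6799 -0.0273  0.2181] xyaw 90.5 z [-0.001  0.001 -1.   ] w 7.99 q [-0.33  0.54  0.41  1.59 -0.24  1.06  0.15] F [-0.2 -0.3  0.4]
turn [-0.1 -0.   0.5] shift [3.67 0.15 7.81]
turn [-0.1 -0.   0.5] shift [ 3.67  0.15 11.81]
```

Request:
{"op": "carry_out", "data": {
  "moves": [
    [[0,0,0.5],[3.7,0.15,2],8.0],
    [[0,0,0.5],[3.7,0.15,6],8.0],
    [[0,0,0.5],[3.7,0.15,10],8.0],
    [[0,0,0.5],[3.7,0.15,11.8],8.0],
    [[0,0,0.5],[3.7,0.15,11.8],8.0]
  ]
}}

```text
t: 15.98
eef_pos: [0.6811, 0.0089, 0.0998]
tool_rot: [-0.001, 0.708, 0.706, -0.001]
contact_force: [0.3, -0.8, -0.2]
gripper_width: 0.939
```

Request:
{"op": "carry_out", "data": {
  "moves": [
    [[0,0,0],[0,0,0],5.0],
    [[0,0,0],[0,0,0],5.0],
    [[0,0,0],[0,0,0],5.0],
    [[0,0,0],[0,0,0],5.0]
  ],
  "newtons": 50
}}

```text
t: 16.48
eef_pos: [0.6832, 0.0085, 0.1028]
tool_rot: [0.001, 0.708, 0.706, 0.001]
contact_force: [0.4, -0.1, 6.7]
gripper_width: 0.69
```

Request:
{"op": "carry_out", "data": {
  "moves": [
    [[0,0,0],[0,0,-2],5.0],
    [[0,0,0],[0,0,-6],5.0],
    [[0,0,0],[0,0,-10],5.0],
    [[0,0,0],[0,0,-10],5.0]
  ]
}}

```text
t: 16.98
eef_pos: [0.6842, 0.0082, 0.2058]
tool_rot: [0.002, 0.708, 0.706, 0.003]
contact_force: [0.8, -0.3, -2.0]
gripper_width: 0.69
```

```bash
python3 - <<'E'
from h import *
st(); a=np.radians(-1.8); c,s=np.cos(a),np.sin(a)
cc=np.array([.425,-.306]); 
for yc in (-.06,.06):
    P=cc+np.array([-s*yc,c*yc]); print(P)
    if yc<0: go([*P,.2],88); go([*P,.062],88)
E
```

```text
t 16.98 p [0.6842 0.0082 0.2058] xyaw 89.8 z [ 0.008  0.001 -1.   ] w 5.9 q [-0.38  0.55  0.4   1.6  -0.24  1.03  0.09] F [ 0.8 -0.3 -2. ]
[ 0.42311535 -0.36597039]
turn [ 0.4 -0.1  1.8] shift [-37.5  -26.     0.34]
turn [ 0.4 -0.1  1.8] shift [-37.51 -26.1   14.14]
[ 0.42688465 -0.24602961]
```

Request:
{"op": "carry_out", "data": {
  "moves": [
    [[0,0,0],[-4,-4,0],5.0],
    [[0,0,0],[-8,-8,0],5.0],
    [[0,0,0],[-12,-12,0],5.0],
    [[0,0,0],[-16,-15,0],5.0],
    [[0,0,0.9],[-20,-18,0],5.0]
  ]
}}

```text
t: 17.6
eef_pos: [0.4995, -0.1918, 0.2004]
tool_rot: [-0.0, 0.714, 0.701, -0.0]
contact_force: [0.4, -0.5, -1.5]
gripper_width: 0.693
```

Request:
{"op": "carry_out", "data": {
  "moves": [
    [[0,0,0],[-4,-2,0],5.0],
    [[0,0,0.9],[-8,-4,0],5.0],
    [[0,0,0.9],[-12,-6,0],5.0],
    [[0,0,0.9],[-16,-8,0],5.0],
    [[0,0,0.9],[-16,-8,0],5.0]
  ]
}}

```text
t: 18.23
eef_pos: [0.4152, -0.3528, 0.2007]
tool_rot: [-0.0, 0.721, 0.692, -0.001]
contact_force: [0.3, 0.3, -1.8]
gripper_width: 0.688
```

```bash
python3 - <<'E'
from h import *
st(); go([.4231,-.366,.20],88); go([.4231,-.366,.062],88)
C=cam('wrist'); im=bot.read_camera('wrist'); save('wr7',im)
for x,y in [(.501,-.18),(.494,-.439),(.349,-.431),(.355,-.175)]: print(proj('wrist',[x,y,.055],C))
E
```

```text
t 18.23 p [ 0.4152 -0.3528  0.2007] xyaw 87.6 z [-0.001 -0.001 -1.   ] w 5.87 q [ 0.16  0.35  0.54  1.95 -0.22  0.91  0.76] F [ 0.3  0.3 -1.8]
turn [-0.1  0.1 -0.4] shift [-1.29  0.85  0.07]
turn [-0.1  0.1 -0.4] shift [-1.27  0.86 13.87]
[341.20823883  -0.38118254]
[334.15639958 258.09025008]
[196.01279906 256.87456427]
[183.47235619  -0.88656995]
```

View pics/wr7.png

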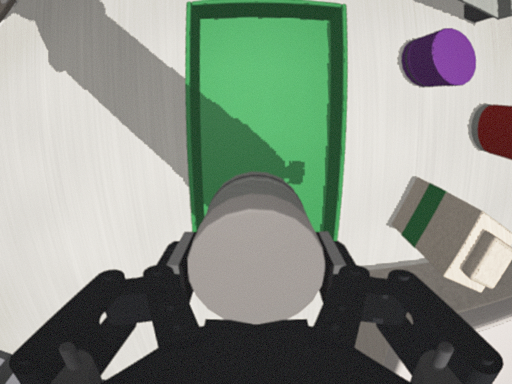

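Request:
{"op": "carry_out", "data": {
  "moves": [
    [[0,0,0],[-1.3,1,0],5.0],
    [[0,0,0],[-1.3,1,5],5.0],
    [[0,0,0],[-1.3,1,10],5.0],
    [[0,0,0],[-1.3,1,13],5.0],
    [[0,0,0],[-1.3,1,13.5],5.0]
  ]
}}

```text
t: 18.9
eef_pos: [0.4281, -0.3612, 0.0634]
tool_rot: [-0.002, 0.718, 0.696, -0.0]
contact_force: [-0.1, 0.4, -2.0]
gripper_width: 0.69
```

Request:
{"op": "carry_out", "data": {
  "moves": [
    [[0,0,0],[0,0,0.3],5.0],
    [[0,0,0],[0,0,0.5],5.0],
    [[0,0,0],[0,0,0.5],5.0]
  ]
}}

```text
t: 19.27
eef_pos: [0.4286, -0.363, 0.0615]
tool_rot: [0.001, 0.719, 0.695, 0.0]
contact_force: [-0.3, 0.2, -1.4]
gripper_width: 0.689
```

```bash
python3 - <<'E'
from h import *
st(); go([.426,-.366,.058],88)
E
```

```text
t 19.27 p [ 0.4286 -0.363   0.0615] xyaw 88.1 z [ 0.002 -0.001 -1.   ] w 5.89 q [ 0.27  0.58  0.42  1.99 -0.38  0.65  0.9 ] F [-0.3  0.2 -1.4]
turn [0.1 0.  0.1] shift [-0.3  -0.25  0.35]
```

Request:
{"op": "carry_out", "data": {
  "moves": [
    [[0,0,0],[0,0,0.2],5.0],
    [[0,0,0],[0,0,0.3],5.0],
    [[0,0,0],[0,0,0.3],5.0]
  ]
}}

```text
t: 19.65
eef_pos: [0.4281, -0.3628, 0.0578]
tool_rot: [0.0, 0.719, 0.695, 0.0]
contact_force: [-0.6, -0.4, 0.5]
gripper_width: 0.689
```

Request:
{"op": "carry_out", "data": {
  "moves": [
    [[0,0,0],[0,0,0],6.2],
    [[0,0,0],[0,0,0],7.0],
    [[0,0,0],[0,0,0],7.6],
    [[0,0,0],[0,0,-1],8.0]
  ]
}}

```text
t: 20.15
eef_pos: [0.4275, -0.3624, 0.0674]
tool_rot: [-0.001, 0.719, 0.695, -0.0]
contact_force: [-0.8, 0.4, -0.4]
gripper_width: 0.937
```

Request:
{"op": "carry_out", "data": {
  "moves": [
    [[0,0,0],[0,0,-3],8.0],
    [[0,0,0],[0,0,-9],8.0],
    [[0,0,0],[0,0,-15],8.0],
    [[0,0,0],[0,0,-15],8.0]
  ]
}}

```text
t: 20.65
eef_pos: [0.43, -0.365, 0.2232]
tool_rot: [0.005, 0.719, 0.695, 0.001]
contact_force: [-0.4, -0.9, -0.0]
gripper_width: 0.938
```

```bash
python3 - <<'E'
from h import *
st(); go([.674,.06,.22],90)
t=bot.read_camera('top'); save('top5',t)
for d in bot.silhouettes('can3','top')[:5]:
    ys,xs=np.nonzero(d['region']); c=((xs.min()+xs.max())/2,(ys.min()+ys.max())/2); print(round(d['score'],2),c,len(xs),np.round(plane('top',c,.075),3),np.round(plane('top',c,.12),3))
E
```

```text
t 20.65 p [ 0.43   -0.365   0.2232] xyaw 88.0 z [ 0.009 -0.005 -1.   ] w 8.01 q [ 0.15  0.35  0.56  1.89 -0.22  0.96  0.78] F [-0.4 -0.9 -0. ]
turn [ 0.5  0.3 -2. ] shift [43.32 22.91  0.33]
0.76 (np.float64(202.5), np.float64(154.0)) 596 [0.68  0.1   0.075] [0.671 0.095 0.12 ]
0.74 (np.float64(389.5), np.float64(256.5)) 639 [ 0.428 -0.352  0.075] [ 0.429 -0.339  0.12 ]
0.63 (np.float64(331.5), np.float64(179.5)) 542 [ 0.615 -0.218  0.075] [ 0.609 -0.21   0.12 ]
0.49 (np.float64(262.5), np.float64(210.5)) 445 [ 0.539 -0.048  0.075] [ 0.536 -0.047  0.12 ]
```

Request:
{"op": "carry_out", "data": {
  "moves": [
    [[0,0,0],[5,2.5,0],8.0],
    [[0,0,-1],[10,5,0],8.0],
    [[0,0,-2],[15,8,0],8.0],
    [[0,0,-2],[20,11,0],8.0],
    [[0,0,-2],[25,14,0],8.0]
  ]
}}

```text
t: 21.38
eef_pos: [0.5762, -0.1158, 0.2161]
tool_rot: [-0.001, 0.707, 0.707, -0.001]
contact_force: [0.2, -0.2, -0.2]
gripper_width: 0.934
```

Request:
{"op": "carry_out", "data": {
  "moves": [
    [[0,0,0],[5,3,0],8.0],
    [[0,0,0],[10,5.5,0],8.0],
    [[0,0,0],[15,8,0],8.0],
    [[0,0,0],[15,8,0],8.0],
    [[0,0,0],[15,8,0],8.0]
  ]
}}

```text
t: 22.0
eef_pos: [0.6552, 0.0319, 0.216]
tool_rot: [-0.001, 0.707, 0.707, -0.002]
contact_force: [0.1, -0.1, -0.3]
gripper_width: 0.935
```

```bash
python3 - <<'E'
from h import *
st(); cans(); st()
E
```

```text
t 22.0 p [0.6552 0.0319 0.216 ] xyaw 90.1 z [-0.003 -0.001 -1.   ] w 7.99 q [-0.44  0.5   0.42  1.66 -0.23  1.04  0.05] F [ 0.1 -0.1 -0.3]
0.93 [285. 114.] box 246 326 73 153 hsv [109. 157. 228.] ctr@top [array([0.6766, 0.0969, 0.12  ])]
t 22.1 p [0.6553 0.0304 0.2169] xyaw 89.9 z [-0.002 -0.001 -1.   ] w 8.03 q [-0.44  0.5   0.42  1.66 -0.23  1.04  0.05] F [-0.9 -0.2 -0.2]
```

```bash
python3 -c "
from h import *
st(); go([.675,.0965,.102],90)"
```

```text
t 22.1 p [0.6553 0.0304 0.2169] xyaw 89.9 z [-0.002 -0.001 -1.   ] w 8.03 q [-0.44  0.5   0.42  1.66 -0.23  1.04  0.05] F [-0.9 -0.2 -0.2]
turn [-0.1  0.1 -0.1] shift [ 6.62  1.98 11.48]
```

Request:
{"op": "carry_out", "data": {
  "moves": [
    [[0,0,0],[5,1.6,1],8.0],
    [[0,0,0],[6.6,2,4],8.0],
    [[0,0,0],[6.6,2,8],8.0],
    [[0,0,0],[6.6,2,11.4],8.0],
    [[0,0,0],[6.6,2,11.4],8.0]
  ]
}}

```text
t: 22.72
eef_pos: [0.6738, 0.0965, 0.101]
tool_rot: [-0.001, 0.708, 0.707, -0.003]
contact_force: [0.0, 0.3, 0.9]
gripper_width: 0.942
```

Request:
{"op": "carry_out", "data": {
  "moves": [
    [[0,0,0],[0,0,0],5.0],
    [[0,0,0],[0,0,0],5.0],
    [[0,0,0],[0,0,0],5.0],
    [[0,0,0],[0,0,0],5.0]
  ]
}}

```text
t: 23.22
eef_pos: [0.6776, 0.098, 0.1058]
tool_rot: [0.001, 0.707, 0.707, 0.001]
contact_force: [-0.2, -1.6, 7.7]
gripper_width: 0.687
```

Request:
{"op": "carry_out", "data": {
  "moves": [
    [[0,0,0],[0,0,-2],5.0],
    [[0,0,0],[0,0,-6],5.0],
    [[0,0,0],[0,0,-10],5.0],
    [[0,0,0],[0,0,-10],5.0]
  ]
}}

```text
t: 23.72
eef_pos: [0.6784, 0.0986, 0.2087]
tool_rot: [0.002, 0.707, 0.707, 0.003]
contact_force: [-0.3, 0.7, -2.7]
gripper_width: 0.69
```

```bash
python3 -c "
from h import *
st(); go([.429,-.245,.2],88)"
```

```text
t 23.73 p [0.6784 0.0986 0.2087] xyaw 90.0 z [ 0.007  0.002 -1.   ] w 5.9 q [-0.51  0.55  0.41  1.59 -0.24  1.04 -0.04] F [-0.3  0.7 -2.7]
turn [ 0.4 -0.1  2. ] shift [-34.34 -24.97   0.62]
```

Request:
{"op": "carry_out", "data": {
  "moves": [
    [[0,0,0],[-4,-4,0],5.0],
    [[0,0,0],[-8,-7,0],5.0],
    [[0,0,0],[-12,-10,0],5.0],
    [[0,0,1],[-16,-13,0],5.0],
    [[0,0,2],[-20,-16,0],5.0]
  ]
}}

```text
t: 24.35
eef_pos: [0.5146, -0.1026, 0.2033]
tool_rot: [-0.001, 0.719, 0.695, -0.0]
contact_force: [0.8, -1.0, -2.2]
gripper_width: 0.689
```

Request:
{"op": "carry_out", "data": {
  "moves": [
    [[0,0,0],[-4,-2.5,0],5.0],
    [[0,0,0],[-8,-5,0],5.0],
    [[0,0,0],[-12,-7.5,0],5.0],
    [[0,0,0],[-14,-9,0],5.0],
    [[0,0,0],[-14,-9,0],5.0]
  ]
}}

```text
t: 24.98
eef_pos: [0.4196, -0.2399, 0.2034]
tool_rot: [-0.001, 0.721, 0.693, -0.0]
contact_force: [1.2, 0.1, -1.8]
gripper_width: 0.683
```

```bash
python3 -c "
from h import *
st(); go([.429,-.245,.066],88)"
```

```text
t 24.98 p [ 0.4196 -0.2399  0.2034] xyaw 87.8 z [-0.001  0.001 -1.   ] w 5.83 q [-0.09  0.23  0.56  2.08 -0.16  0.87  0.52] F [ 1.2  0.1 -1.8]
turn [-0.1 -0.  -0.2] shift [-0.48  0.98 13.74]
```

Request:
{"op": "carry_out", "data": {
  "moves": [
    [[0,0,0],[-0.4,0.9,0],5.0],
    [[0,0,0],[-0.4,0.9,5],5.0],
    [[0,0,0],[-0.4,0.9,10],5.0],
    [[0,0,0],[-0.4,0.9,13],5.0],
    [[0,0,0],[-0.4,0.9,13.6],5.0]
  ]
}}

```text
t: 25.6
eef_pos: [0.4306, -0.2414, 0.0656]
tool_rot: [-0.002, 0.718, 0.696, -0.001]
contact_force: [0.1, -0.5, -2.0]
gripper_width: 0.683
```

Request:
{"op": "carry_out", "data": {
  "moves": [
    [[0,0,0],[0,0,0.2],5.0],
    [[0,0,0],[0,0,0.4],5.0],
    [[0,0,0],[0,0,0.4],5.0]
  ]
}}

```text
t: 25.98
eef_pos: [0.4312, -0.243, 0.0644]
tool_rot: [0.001, 0.719, 0.695, 0.0]
contact_force: [0.6, 0.3, -2.2]
gripper_width: 0.685
```

```bash
python3 -c "
from h import *
st()"
```

```text
t 25.98 p [ 0.4312 -0.243   0.0644] xyaw 88.1 z [ 0.002 -0.    -1.   ] w 5.85 q [ 0.04  0.49  0.43  2.15 -0.37  0.57  0.71] F [ 0.6  0.3 -2.2]
```

Request:
{"op": "carry_out", "data": {
  "moves": [
    [[0,0,0],[0,0,0.2],5.0],
    [[0,0,0],[0,0,0.35],5.0],
    [[0,0,0],[0,0,0.35],5.0]
  ]
}}

```text
t: 26.35
eef_pos: [0.4308, -0.2429, 0.0607]
tool_rot: [0.0, 0.719, 0.695, 0.0]
contact_force: [-0.9, 1.3, 6.1]
gripper_width: 0.69
```

Request:
{"op": "carry_out", "data": {
  "moves": [
    [[0,0,0],[0,0,0],6.2],
    [[0,0,0],[0,0,0],7.0],
    [[0,0,0],[0,0,0],7.6],
    [[0,0,0],[0,0,-1],8.0]
  ]
}}

```text
t: 26.85
eef_pos: [0.43, -0.2427, 0.07]
tool_rot: [-0.001, 0.719, 0.695, -0.0]
contact_force: [-0.6, 0.7, 0.0]
gripper_width: 0.937
```

Request:
{"op": "carry_out", "data": {
  "moves": [
    [[0,0,0],[0,0,-3],8.0],
    [[0,0,0],[0,0,-9],8.0],
    [[0,0,0],[0,0,-15],8.0],
    [[0,0,0],[0,0,-15],8.0]
  ]
}}

```text
t: 27.35
eef_pos: [0.433, -0.2444, 0.225]
tool_rot: [0.004, 0.719, 0.695, 0.003]
contact_force: [-0.1, 0.6, -0.2]
gripper_width: 0.935
```

```bash
python3 - <<'E'
from h import *
st(); t=joint(); s=bot.read_camera('side'); save('top6',t); save('ts6',np.hstack([cv2.resize(t[60:310,80:440],(400,278)),cv2.resize(s[130:380,100:460],(400,278))]))
hsv=cv2.cvtColor(t,cv2.COLOR_RGB2HSV)
m=((hsv[...,0]>5)&(hsv[...,0]<18)&(hsv[...,1]>150)&(hsv[...,2]>80)).astype(np.uint8); m[:,:100]=0; m[:200]=0
ys,xs=np.nonzero(m); c=(xs.mean(),ys.mean()); print('handle',c,plane('top',c,.024)); go([.50,.10,.22],180)
E
```

```text
t 27.35 p [ 0.433  -0.2444  0.225 ] xyaw 88.0 z [ 0.009 -0.002 -1.   ] w 7.98 q [-0.12  0.23  0.6   2.03 -0.16  0.92  0.53] F [-0.1  0.6 -0.2]
bar yaw -23.446737699893276 joint 1.3045944554992448
handle (np.float64(154.2890625), np.float64(252.08203125)) [0.43798192 0.2263931  0.024     ]
turn [  0.1   0.1 -91.9] shift [34.49  5.77  0.11]
```

View pics/ts6.png

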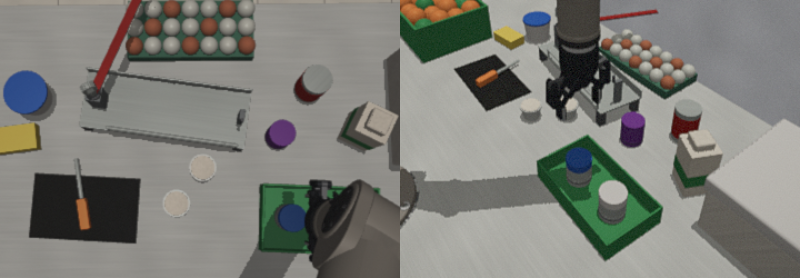

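Both cans stand upright in the crate. Back to the rod now, which lies undisturbed on the mat.

Request:
{"op": "carry_out", "data": {
  "moves": [
    [[0,0,-10],[5,1,0],6.0],
    [[0,0,-20],[10,2,0],4.5],
    [[0,0,-30],[15,3,0],4.5],
    [[0,0,-40],[20,4,0],4.5],
    [[0,0,-50],[25,5,0],4.5]
  ]
}}

```text
t: 28.08
eef_pos: [0.488, 0.0068, 0.2186]
tool_rot: [-0.001, 0.355, 0.935, -0.001]
contact_force: [1.2, -0.6, 0.4]
gripper_width: 0.523
```

```bash
python3 -c "
from h import *
st(); go([.438,.2264,.17],190)"
```

```text
t 28.07 p [0.488  0.0068 0.2186] xyaw 138.4 z [-0.003 -0.001 -1.   ] w 4.47 q [-0.41  0.21  0.3   2.04 -0.08  0.91  0.78] F [ 1.2 -0.6  0.4]
turn [ -0.1  -0.2 -51.6] shift [18.31 13.11  4.86]
```

Request:
{"op": "carry_out", "data": {
  "moves": [
    [[0,0,-10.5],[4,3,1],4.5],
    [[0,0,-21],[8,6,2],4.5],
    [[0,0,-31.5],[12,9,3],4.5],
    [[0,0,-42],[16,11.5,4],4.5],
    [[0,0,-51.6],[18.3,13.1,4.9],4.5]
  ]
}}

```text
t: 28.7
eef_pos: [0.4382, 0.2269, 0.1691]
tool_rot: [-0.002, -0.088, 0.996, -0.0]
contact_force: [0.6, -0.3, -0.1]
gripper_width: 0.53
```

Request:
{"op": "carry_out", "data": {
  "moves": [
    [[0,0,0],[0,0,0],4.5],
    [[0,0,0],[0,0,0],4.5]
  ]
}}

```text
t: 28.95
eef_pos: [0.4401, 0.2236, 0.1702]
tool_rot: [-0.001, -0.083, 0.997, -0.001]
contact_force: [-0.3, -0.5, 0.6]
gripper_width: 0.526
```

```bash
python3 - <<'E'
from h import *
st(); C=cam('wrist'); im=bot.read_camera('wrist'); save('wr8',im)
hsv=cv2.cvtColor(im,cv2.COLOR_RGB2HSV)
m=((hsv[...,0]>5)&(hsv[...,0]<18)&(hsv[...,1]>150)&(hsv[...,2]>60)).astype(np.uint8); m[:,:150]=0;m[:,360:]=0
n,l,s,c=cv2.connectedComponentsWithStats(m); i=np.argmax(s[1:,4])+1; ys,xs=np.nonzero(l==i); print(s[i],c[i])
rows=np.unique(ys); mid=np.array([xs[ys==y].mean() for y in rows]); k=np.polyfit(rows,mid,1)
a=plane('wrist',(np.polyval(k,rows[0]+1),rows[0]+1),.026,C); b=plane('wrist',(np.polyval(k,rows[-1]),rows[-1]),.02,C)
G=(a+b)/2; d=b-a; h=np.degrees(np.arctan2(d[1],d[0])); print(a,b,G,'head',h,np.linalg.norm(d)); go([G[0],G[1],.025],h+180)
E
```

```text
t 28.95 p [0.4401 0.2236 0.1702] xyaw -170.5 z [-0.002 -0.002 -1.   ] w 4.49 q [-0.62  0.28  0.03  2.06 -0.01  0.81  1.15] F [-0.3 -0.5  0.6]
[ 247  143   25   75 1743] [259.27423982 179.65576592]
[0.40222285 0.21857777 0.026     ] [0.47382955 0.23139304 0.02      ] [0.4380262 0.2249854 0.023    ] head 10.146655070473955 0.07299144082160038
turn [-0.1 -0.1 -0.7] shift [ 0.2   0.21 14.56]
```

Request:
{"op": "carry_out", "data": {
  "moves": [
    [[0,0,-0.7],[0.1,0.2,5.5],4.5],
    [[0,0,-0.7],[0.1,0.2,10],4.5],
    [[0,0,-0.7],[0.1,0.2,13.5],4.5],
    [[0,0,-0.7],[0.1,0.2,14.5],4.5],
    [[0,0,-0.7],[0.1,0.2,14.5],4.5]
  ],
  "newtons": 90
}}

```text
t: 29.62
eef_pos: [0.4395, 0.2262, 0.0263]
tool_rot: [-0.0, -0.089, 0.996, -0.0]
contact_force: [0.3, 1.0, 0.3]
gripper_width: 0.527
```

Request:
{"op": "carry_out", "data": {
  "moves": [
    [[0,0,0],[0,0,0],1.0],
    [[0,0,0],[0,0,0],1.0],
    [[0,0,0],[0,0,0],1.0],
    [[0,0,0],[0,0,0],1.0],
    [[0,0,0],[0,0,0],1.0]
  ]
}}

```text
t: 30.25
eef_pos: [0.4402, 0.2272, 0.0279]
tool_rot: [0.001, -0.09, 0.996, 0.001]
contact_force: [-1.4, -1.4, 6.3]
gripper_width: 0.232
```

```bash
python3 -c "
from h import *
st()"
```

```text
t 30.25 p [0.4402 0.2272 0.0279] xyaw -169.7 z [ 0.002  0.001 -1.   ] w 1.98 q [-0.61  0.52  0.01  2.14 -0.01  0.48  1.16] F [-1.4 -1.4  6.3]
```

Request:
{"op": "carry_out", "data": {
  "moves": [
    [[0,0,0],[0,0,-3],1.0],
    [[0,0,0],[0,0,-8],1.0],
    [[0,0,0],[0,0,-13],1.0],
    [[0,0,0],[0,0,-16],1.0],
    [[0,0,0],[0,0,-16],1.0]
  ]
}}

```text
t: 30.88
eef_pos: [0.4406, 0.2277, 0.1893]
tool_rot: [0.003, -0.09, 0.996, 0.002]
contact_force: [-0.3, 0.1, -2.9]
gripper_width: 0.234
```

```bash
python3 -c "
from h import *
st(); arcs([26.2],.17,.187)"
```

```text
t 30.88 p [0.4406 0.2277 0.1893] xyaw -169.7 z [ 0.005  0.004 -1.   ] w 2.0 q [-0.62  0.25  0.02  2.04 -0.01  0.84  1.16] F [-0.3  0.1 -2.9]
D 0.2585139135564953 dir -9.55626305336138
26.2 turn [  0.1   0.4 -15.9] shift [ -7.96 -13.44   0.24]
```

Request:
{"op": "carry_out", "data": {
  "moves": [
    [[0,0,-5],[0,-4.5,0],1.0],
    [[0,0,-10.5],[-2,-9,0],1.0],
    [[0,0,-15.9],[-5,-13.4,0.1],1.0],
    [[0,0,-15.9],[-8,-13.4,0.2],1.0],
    [[0,0,-15.9],[-8,-13.4,0.2],1.0]
  ]
}}

```text
t: 31.5
eef_pos: [0.543, 0.1089, 0.183]
tool_rot: [-0.0, -0.226, 0.974, -0.0]
contact_force: [-2.0, 0.4, -2.1]
gripper_width: 0.231
```

Request:
{"op": "carry_out", "data": {
  "moves": [
    [[0,0,0],[0,0,0],1.0],
    [[0,0,0],[0,0,0],1.0]
  ]
}}

```text
t: 31.75
eef_pos: [0.5407, 0.1096, 0.1837]
tool_rot: [-0.001, -0.228, 0.974, 0.0]
contact_force: [-0.4, -0.4, -2.7]
gripper_width: 0.228
```

```bash
python3 - <<'E'
from h import *
st(); arcs([26.2],.165,.187); rodang()
t=bot.read_camera('top'); s=bot.read_camera('side'); save('top7',t); save('side7',s)
p,M=tool(); d=-M[:,0]; tip=p+.128*d-np.array([0,0,.0129])
for n in ['top','side']: print(n,'eye',proj(n,[*E,.174]),'tip exp',proj(n,tip))
save('pre2',cv2.resize(np.hstack([t[105:195,110:200],s[105:195,195:285]]),None,fx=4.4,fy=4.4,interpolation=cv2.INTER_CUBIC)); st()
E
```

```text
t 31.75 p [0.5407 0.1096 0.1837] xyaw -153.7 z [-0.001 -0.    -1.   ] w 1.95 q [-0.36  0.35  0.06  1.92 -0.03  0.88  1.74] F [-0.4 -0.4 -2.7]
D 0.17210055311380487 dir 25.89386764397786
26.2 turn [ 0.  -0.1  0.1] shift [-0.71 -0.09 -0.34]
handle ((256.5, 242.5), (131.0, 45.0), 90.0)
slope deg -0.35596460462454643 177 308 [256. 256. 256.] [255.5        255.5        254.91666667]
top eye [160.19919254 138.8252551 ] tip exp [168.21035511 156.09424469]
side eye [243.89832666 141.11647899] tip exp [237.72064998 147.46240406]
t 31.9 p [0.5414 0.1096 0.1841] xyaw -153.7 z [-0. -0. -1.] w 1.98 q [-0.36  0.35  0.06  1.92 -0.03  0.88  1.74] F [-0.7 -1.  -1.6]
```

View pics/pre2.png

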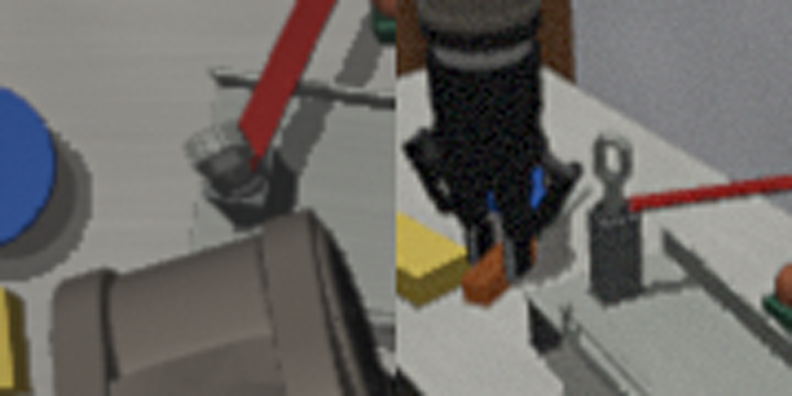

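The side view shows the loop's hole at px (244,141) and the rod tip at about (238.6,147.7), as predicted. Inserting.

Request:
{"op": "carry_out", "data": {
  "moves": [
    [[0,0,0],[0,0,-0.3],1.0],
    [[0,0,0],[-2.5,-0.1,-0.3],1.0],
    [[0,0,0],[-4.5,-0.1,-0.3],1.0],
    [[0,0,0],[-6,-0.1,-0.3],1.0],
    [[0,0,0],[-6,-0.1,-0.3],1.0]
  ]
}}

```text
t: 32.52
eef_pos: [0.5967, 0.1356, 0.187]
tool_rot: [0.0, -0.227, 0.974, 0.0]
contact_force: [-0.7, -0.6, -2.6]
gripper_width: 0.233
```

```bash
python3 -c "
from h import *
st(); arcs([26.2],.08,.187)"
```

```text
t 32.52 p [0.5967 0.1356 0.187 ] xyaw -153.7 z [ 0.  0. -1.] w 1.99 q [-0.37  0.44  0.06  1.78 -0.03  0.93  1.73] F [-0.7 -0.6 -2.6]
D 0.11041522600392616 dir 26.46250006172891
26.2 turn [0.  0.  0.1] shift [-3.04  0.05  0.01]
```

Request:
{"op": "carry_out", "data": {
  "moves": [
    [[0,0,0],[-1.5,0,0],1.0],
    [[0,0,0],[-3,0.05,0],1.0],
    [[0,0,0],[-3,0.05,0],1.0]
  ]
}}

```text
t: 32.9
eef_pos: [0.6239, 0.1497, 0.1871]
tool_rot: [0.0, -0.227, 0.974, 0.0]
contact_force: [-0.5, 0.6, -2.1]
gripper_width: 0.232
```

```bash
python3 -c "
from h import *
st(); arcs([16,6,-4,-14,-24],.08,.187)"
```

```text
t 32.9 p [0.6239 0.1497 0.1871] xyaw -153.7 z [ 0.001  0.001 -1.   ] w 1.98 q [-0.38  0.48  0.06  1.7  -0.04  0.96  1.73] F [-0.5  0.6 -2.1]
D 0.07976344311295376 dir 26.09396417284136
16 turn [ 0.   0.  10.3] shift [-0.1   1.4   0.01]
6 turn [ 0.   0.  20.3] shift [-0.47  2.75  0.01]
-4 turn [ 0.   0.  30.3] shift [-1.07  4.01  0.01]
-14 turn [ 0.   0.  40.3] shift [-1.87  5.15  0.01]
-24 turn [ 0.   0.  50.3] shift [-2.87  6.13  0.01]
```

Request:
{"op": "carry_out", "data": {
  "moves": [
    [[0,0,10.3],[-0.1,1.4,0],1.0],
    [[0,0,20.3],[-0.47,2.75,0],1.0],
    [[0,0,30.3],[-1.07,4.0,0],1.0],
    [[0,0,40.3],[-1.87,5.15,0],1.0],
    [[0,0,50.3],[-2.87,6.13,0],1.0]
  ]
}}

```text
t: 33.52
eef_pos: [0.6213, 0.2196, 0.1875]
tool_rot: [0.0, 0.209, 0.978, 0.001]
contact_force: [2.2, 4.0, -3.3]
gripper_width: 0.229
```

```bash
python3 -c "
from h import *
st(); arcs([-34,-44,-54,-64,-71],.08,.187)"
```

```text
t 33.52 p [0.6213 0.2196 0.1875] xyaw 155.8 z [ 0.001  0.003 -1.   ] w 1.96 q [-0.61  0.52  0.25  1.67 -0.15  0.97  0.84] F [ 2.2  4.  -3.3]
D 0.08200579208242681 dir -25.121516121970824
-34 turn [ 0.2 -0.   9.8] shift [-0.32  1.23  0.06]
-44 turn [ 0.2 -0.  19.8] shift [-0.67  2.58  0.06]
-54 turn [ 0.2 -0.1 29.8] shift [-1.26  3.84  0.06]
-64 turn [ 0.2 -0.1 39.8] shift [-2.06  4.99  0.07]
-71 turn [ 0.1 -0.1 46.8] shift [-2.73  5.7   0.07]
```

Request:
{"op": "carry_out", "data": {
  "moves": [
    [[0,0,9.8],[-0.3,1.25,0],1.0],
    [[0,0,19.8],[-0.67,2.6,0],1.0],
    [[0,0,29.8],[-1.26,3.85,0],1.0],
    [[0,0,39.8],[-2.06,5.0,0],1.0],
    [[0,0,46.8],[-2.73,5.7,0],1.0]
  ]
}}

```text
t: 34.15
eef_pos: [0.6691, 0.2634, 0.1875]
tool_rot: [-0.002, 0.579, 0.815, 0.003]
contact_force: [0.3, 8.5, -0.5]
gripper_width: 0.227
```

```bash
python3 -c "
from h import *
st(); print(bot.get_obs()['torque']); joint(); arcs([-74,-77,-80],.08,.187)"
```

```text
t 34.15 p [0.6691 0.2634 0.1875] xyaw 109.2 z [ 0.     0.006 -1.   ] w 1.94 q [-0.75  0.64  0.44  1.52 -0.3   1.05  0.11] F [ 0.3  8.5 -0.5]
[ 1.72159762 -0.04220024  0.48097648]
bar yaw -91.461306327969 joint 0.1176037290057767
D 0.08245874948834706 dir -71.99013770631623
-74 turn [ 0.2 -0.3  2.9] shift [-0.26  0.28  0.05]
-77 turn [ 0.1 -0.3  5.9] shift [-0.29  0.69  0.05]
-80 turn [ 0.1 -0.3  8.9] shift [-0.34  1.11  0.05]
```

Request:
{"op": "carry_out", "data": {
  "moves": [
    [[0,0,3],[-0.2,0.3,0],1.0],
    [[0,0,6],[-0.2,0.7,0],1.0],
    [[0,0,9],[-0.3,1.1,0],1.0],
    [[0,0,9],[-0.3,1.1,0],1.0]
  ]
}}

```text
t: 34.7
eef_pos: [0.6812, 0.264, 0.1877]
tool_rot: [-0.001, 0.64, 0.769, 0.003]
contact_force: [2.8, 9.6, -3.0]
gripper_width: 0.229
```

```bash
python3 -c "
from h import *
st(); print(bot.get_obs()['torque']); joint(); arcs([-83],.08,.187)"
```

```text
t 34.7 p [0.6812 0.264  0.1877] xyaw 100.4 z [ 0.002  0.006 -1.   ] w 1.96 q [-0.76  0.66  0.48  1.49 -0.34  1.07 -0.02] F [ 2.8  9.6 -3. ]
[ 2.04281857 -0.61116564  0.66482151]
bar yaw -98.46444454274484 joint -0.004615088006018155
D 0.08044499041875047 dir -79.78283132508321
-83 turn [ 0.2 -0.3  3.5] shift [-0.06  0.45  0.07]
```

The keeper is back at its closed stop (joint about 0.00). I hold briefly, swing back to mid-slack, and withdraw.

```bash
python3 -c "
from h import *
arcs([-70,-60,-50,-48],.08,.187); arcs([-48],.17,.187)"
```

```text
D 0.08044499041875047 dir -79.78283132508321
-70 turn [ 0.2 -0.3 -9.5] shift [-0.16 -1.36  0.07]
-60 turn [  0.3  -0.3 -19.5] shift [-0.5  -2.71  0.06]
-50 turn [  0.3  -0.3 -29.5] shift [-1.08 -3.98  0.05]
-48 turn [  0.3  -0.3 -31.5] shift [-1.23 -4.22  0.05]
D 0.08044499041875047 dir -79.78283132508321
-48 turn [  0.3  -0.3 -31.5] shift [ 6.45 -8.93  0.08]
```

Request:
{"op": "carry_out", "data": {
  "moves": [
    [[0,0,0],[0,0,0],1.0],
    [[0,0,-9.5],[-0.1,-1.36,0],1.0],
    [[0,0,-19.5],[-0.5,-2.7,0],1.0],
    [[0,0,-29.5],[-1.08,-4.0,0],1.0],
    [[0,0,-31.5],[-1.23,-4.2,0],1.0]
  ]
}}

```text
t: 35.38
eef_pos: [0.6425, 0.241, 0.1881]
tool_rot: [0.001, 0.407, 0.913, 0.003]
contact_force: [4.0, 4.6, -4.1]
gripper_width: 0.23
```

```bash
python3 -c "
from h import *
st(); print(bot.get_obs()['torque']); arcs([-48],.175,.187)"
```

```text
t 35.38 p [0.6425 0.241  0.1881] xyaw 131.9 z [ 0.004  0.004 -1.   ] w 1.96 q [-0.69  0.57  0.35  1.6  -0.22  1.    0.46] F [ 4.   4.6 -4.1]
[ 1.25133583 -0.83743274  0.43718432]
D 0.07722698384310465 dir -46.70321064882669
-48 turn [ 0.3 -0.  -0.1] shift [9.78 0.16 0.11]
```

Request:
{"op": "carry_out", "data": {
  "moves": [
    [[0,0,0],[0.3,0,0],1.0],
    [[0,0,0],[0.3,0,0],1.0]
  ]
}}

```text
t: 35.62
eef_pos: [0.6417, 0.2424, 0.1882]
tool_rot: [0.002, 0.409, 0.913, 0.002]
contact_force: [4.6, 2.9, -1.5]
gripper_width: 0.23
```

```bash
python3 -c "
from h import *
st(); print(bot.get_obs()['torque']); rodang(); joint(); arcs([-48],.175,.187)"
```

```text
t 35.62 p [0.6417 0.2424 0.1882] xyaw 131.7 z [ 0.005  0.002 -1.   ] w 1.97 q [-0.69  0.57  0.35  1.61 -0.22  1.    0.46] F [ 4.6  2.9 -1.5]
[ 0.66348579 -1.23912077  0.53585263]
handle ((255.0, 242.5), (131.0, 46.0), 90.0)
slope deg 0.2721673301755696 177 308 [255.5 255.  255.5] [256.5 256.  254.3]
bar yaw -98.47009211552282 joint -0.004713649485563952
D 0.07876559352852673 dir -46.95101873623232
-48 turn [ 0.3  0.1 -0.3] shift [9.63 0.1  0.11]
```

Request:
{"op": "carry_out", "data": {
  "moves": [
    [[0,0,-1],[0,0.2,0],1.0],
    [[0,0,-2],[0,0.3,0],1.0],
    [[0,0,-2],[0,0.3,0],1.0]
  ]
}}

```text
t: 36.1
eef_pos: [0.6417, 0.2426, 0.1868]
tool_rot: [-0.0, 0.394, 0.919, -0.0]
contact_force: [0.7, -0.3, -1.7]
gripper_width: 0.231
```

```bash
python3 -c "
from h import *
st(); print(bot.get_obs()['torque']); arcs([-46],.175,.187)"
```

```text
t 36.1 p [0.6417 0.2426 0.1868] xyaw 133.6 z [-0.001 -0.    -1.   ] w 1.97 q [-0.69  0.57  0.35  1.6  -0.22  1.01  0.49] F [ 0.7 -0.3 -1.7]
[-0.03306445  0.01038748 -0.01465387]
D 0.07896740622828892 dir -47.05914204999489
-46 turn [-0.1 -0.  -0.4] shift [ 9.6  -0.21 -0.02]
```

Forces are gone, so I withdraw straight back.

Request:
{"op": "carry_out", "data": {
  "moves": [
    [[0,0,0],[2,0,0],1.0],
    [[0,0,0],[5,-0.1,0],1.0],
    [[0,0,0],[8,-0.1,0],1.0],
    [[0,0,0],[10,-0.1,0],1.0],
    [[0,0,0],[10,-0.1,-1.5],1.0]
  ]
}}

```text
t: 36.72
eef_pos: [0.5698, 0.3165, 0.2014]
tool_rot: [-0.001, 0.392, 0.92, -0.001]
contact_force: [1.1, -0.3, -2.2]
gripper_width: 0.229
```

```bash
python3 -c "
from h import *
st(); joint(); go([.455,.25,.05],120);go([.455,.25,.028],120)"
```

```text
t 36.73 p [0.5698 0.3165 0.2014] xyaw 133.9 z [-0.003 -0.001 -1.   ] w 1.96 q [-0.85  0.5   0.34  1.68 -0.19  1.    0.33] F [ 1.1 -0.3 -2.2]
bar yaw -98.48516257716608 joint -0.00497665928736608
turn [ 0.1  0.  13.7] shift [  3.43 -13.07  15.45]
turn [ 0.1  0.  13.7] shift [  3.43 -13.08  17.65]
```

Request:
{"op": "carry_out", "data": {
  "moves": [
    [[0,0,7],[1.5,-5,1],1.0],
    [[0,0,13.7],[3,-10,4],1.0],
    [[0,0,13.7],[3.4,-13,8.5],1.0],
    [[0,0,13.7],[3.4,-13,13],1.0],
    [[0,0,13.7],[3.4,-13,15.4],1.0]
  ]
}}

```text
t: 37.4
eef_pos: [0.4557, 0.2477, 0.0473]
tool_rot: [0.0, 0.501, 0.865, -0.0]
contact_force: [0.4, 0.7, -1.6]
gripper_width: 0.231
```

```bash
python3 -c "
from h import *
st(); go([.455,.25,.0285],120)"
```

```text
t 37.4 p [0.4557 0.2477 0.0473] xyaw 119.8 z [ 0.001 -0.001 -1.   ] w 1.98 q [-0.87  0.53  0.31  2.09 -0.3   0.56  0.18] F [ 0.4  0.7 -1.6]
turn [ 0.   0.1 -0.2] shift [0.23 0.06 1.88]
```

Request:
{"op": "carry_out", "data": {
  "moves": [
    [[0,0,0],[0,0,1],1.0],
    [[0,0,0],[0,0,1.8],1.0],
    [[0,0,0],[0,0,1.9],1.0],
    [[0,0,0],[0,0,1.9],3.5],
    [[0,0,0],[0,0,1.9],4.5]
  ]
}}

```text
t: 38.02
eef_pos: [0.4554, 0.2498, 0.0299]
tool_rot: [0.0, 0.5, 0.866, 0.001]
contact_force: [-0.2, -0.2, -0.0]
gripper_width: 0.53
```

Request:
{"op": "carry_out", "data": {
  "moves": [
    [[0,0,0],[0,0,-1],4.5],
    [[0,0,0],[0,0,-5],4.5],
    [[0,0,0],[0,0,-10],4.5],
    [[0,0,0],[0,0,-16],4.5],
    [[0,0,0],[10,0,-18],4.5]
  ]
}}

```text
t: 38.65
eef_pos: [0.4287, 0.3003, 0.2067]
tool_rot: [0.002, 0.505, 0.863, 0.004]
contact_force: [0.2, 2.6, -0.6]
gripper_width: 0.533
```

```bash
python3 - <<'E'
from h import *
st(); t=joint(); s=bot.read_camera('side'); save('top9',t)
hsv=cv2.cvtColor(t,cv2.COLOR_RGB2HSV)
m=((hsv[...,0]>5)&(hsv[...,0]<18)&(hsv[...,1]>150)&(hsv[...,2]>80)).astype(np.uint8); m[:,:100]=0; m[:200]=0
ys,xs=np.nonzero(m); c=(xs.mean(),ys.mean()); print('handle',c,plane('top',c,.024))
save('end',np.hstack([cv2.resize(t[60:310,80:440],(400,278)),cv2.resize(s[130:380,100:460],(400,278))]))
E
```

```text
t 38.65 p [0.4287 0.3003 0.2067] xyaw 119.4 z [ 0.007  0.005 -1.   ] w 4.55 q [-1.08  0.28  0.42  1.99 -0.15  0.89 -0.07] F [ 0.2  2.6 -0.6]
bar yaw -98.4554953561095 joint -0.004458906738385548
handle (np.float64(145.19354838709677), np.float64(245.7459677419355)) [0.45397398 0.25000878 0.024     ]
```

View pics/end.png

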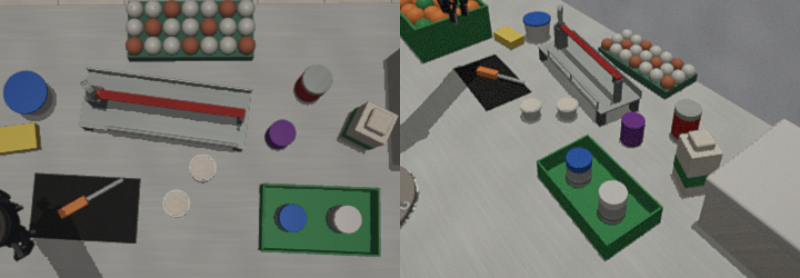

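The last picture shows both cans upright in the crate, the bar over the shelf, and the rod on the mat with its handle at (0.454,0.250). The bystanders are in place. I let the arm settle, then hand in.

Request:
{"op": "carry_out", "data": {
  "moves": [
    [[0,0,0],[0,0,0],4.5],
    [[0,0,0],[0,0,0],4.5],
    [[0,0,0],[0,0,0],4.5],
    [[0,0,0],[0,0,0],4.5]
  ]
}}

```text
t: 39.25
eef_pos: [0.4245, 0.3018, 0.2011]
tool_rot: [0.0, 0.501, 0.865, -0.0]
contact_force: [-0.4, -0.1, -0.1]
gripper_width: 0.529
```

```bash
python3 -c "
from h import *
st(); print(bot.hand_in())"
```

```text
t 39.25 p [0.4245 0.3018 0.2011] xyaw 119.9 z [-0.    -0.001 -1.   ] w 4.52 q [-1.08  0.29  0.41  1.99 -0.15  0.89 -0.07] F [-0.4 -0.1 -0.1]
the job is handed in; nothing more can be done
None
```

I finished the job and handed it in at about 39 s of the 210 s; the hand-in gives no verdict.

- **Opening:** I put the rod through the eye and turned it anticlockwise to its stop; the top camera read the joint at about 1.30 rad.
- **Canisters:** Only the white- and blue-lidded ones were on the shelf; there was no yellow one, and I left the purple look-alike alone. I lifted both over the rail and set them in the crate.
- **Closing:** I turned the eye back clockwise with the rod to its stop and laid the rod on the mat.

**Last checks:**
- Both canisters stand upright in the crate and the bar lies over the shelf, with the joint at about 0.00 rad.
- The rod lies on the mat with its handle near (0.454, 0.250).
- The bystanders look unmoved, and the gripper is clear with about 0 N on it.

**What disagreed:**
- The rod needed about 0.5 rad from the eye's axis at each stop, not the 0.37 rad of free swing stated. The handle had not turned in the grip, so some of that may be give in the arm.
- Before I withdrew the rod the second time, the loop pushed on it with about 5 N. A 2° turn and a 3 mm shift cleared it.

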